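Build a packer stack and check its height under the gauge

TASK

Draw the measuring fixture's carriage fully out and make up the machine-levelling stack on it: the large foot plate inside the scribed outline, then every packer on the bench, then the cap plate with its boss up, all squarely on top of one another. Push the carriage fully in under the gauge, press the gauge down gently until its foot rests on the boss and hold it there for about a second, then let it come back up and draw the carriage fully out again with the stack still square. Leave the other things on the bench alone.

Things in the scene. Friction and masses are not known exactly. Their poses are not given: they have to be found in the camera images.
- carriage (a joint): Sliding carriage of the measuring fixture (steel table 150 x 150 mm, top face 24 mm above the bench, on a low grey bed). Joint in m: 0 = fully out (loading end, clear of the gauge, against its stop), 0.15 = fully in under the gauge, against its stop. It slides along the +y axis of mark; friction about 2.5 N, stays where it is left, no latch.
- mark (a point): Centre of the black rectangular outline (115 x 100 mm, long side along this point's x) scribed on the carriage's top face, at the level of that face; moves with the carriage. Six guard pins (10 mm thick, 70 mm tall) stand around it, at x, y = (38, 62), (-38, 62), (38, -62), (-38, -62), (69, 0), (-69, 0) mm: they only stop plates from falling off and leave 9 mm or more around the foot plate. y is the carriage's direction of travel towards the gauge, z up.
- post (a point): Upright round steel post, 18 mm in diameter, by which the carriage is pushed and pulled; it rises from 24 to 75 mm above the bench, 115 mm from the mark on the side away from the gauge. This point is on its axis, 17 mm below its top.
- gauge (a joint): Height gauge: vertical sprung plunger in the arm of a grey column, a round foot below, a push knob on top. Joint in m: 0 = fully up (where the spring returns it), 0.07 = fully down. Pushing it takes about 2 N at first, 6 N at full stroke, until the foot meets something. At 0 the foot is 98 mm above the carriage's top face, so a pile of height h is met at joint = 0.098 - h.
- gauge_top (a point): Centre of the top of the gauge's black push knob (36 mm diameter, top 255 mm above the bench at rest), straight above the foot. The knob sits on its own stiffer spring in the plunger (0.8 N per mm, 20 mm of give, not in gauge). Below it the column's arm (30 mm wide, top at 165 mm); the column is 130 mm away along +x of the mark, with a thin scale up to 250 mm, 112 mm from the knob's axis.
- gauge_foot (a point): Centre of the underside of the gauge's foot (a steel disc 26 mm in diameter); moves with the plunger. With the carriage fully in, it stands above the mark.
- foot_c (a point): Centre (half-way up) of the foot plate: the largest plate, flat aluminium 110 x 96 x 16 mm, 0.4 kg, long side along x, with a notch 50 mm wide in the middle of each long side that leaves a waist 64 mm across (along y), z up. Always present.
- cap_c (a point): Centre of the 10 mm slab (5 mm above its underside) of the cap plate: aluminium 100 x 90 x 10 mm, 0.25 kg, long side along x, with a notch 50 mm wide in the middle of each long side that leaves a waist 56 mm across (along y), and with a round dark steel boss in the middle of its upper face, 32 mm in diameter and 8 mm high (boss top 13 mm above this point). Always present; lies boss up.
- packer1_c (a point): Centre (half-way up) of a packer: flat aluminium plate 100 x 90 x 10 mm, 0.2 kg, long side along x, z up, with a notch 50 mm wide in the middle of each long side that leaves a waist 56 mm across (along y). All packers are alike; 2 to 4 of the four are present (absent ones have no pose).
- packer2_c (a point): Centre (half-way up) of a packer: flat aluminium plate 100 x 90 x 10 mm, 0.2 kg, long side along x, z up, with a notch 50 mm wide in the middle of each long side that leaves a waist 56 mm across (along y). All packers are alike; 2 to 4 of the four are present (absent ones have no pose).
- packer3_c (a point): Centre (half-way up) of a packer: flat aluminium plate 100 x 90 x 10 mm, 0.2 kg, long side along x, z up, with a notch 50 mm wide in the middle of each long side that leaves a waist 56 mm across (along y). All packers are alike; 2 to 4 of the four are present (absent ones have no pose).
- packer4_c (a point): Centre (half-way up) of a packer: flat aluminium plate 100 x 90 x 10 mm, 0.2 kg, long side along x, z up, with a notch 50 mm wide in the middle of each long side that leaves a waist 56 mm across (along y). All packers are alike; 2 to 4 of the four are present (absent ones have no pose).
- socket1: Wrench socket standing among the plates, 24 mm in diameter, 40 mm tall. Not part of the job.
- socket2: Wrench socket standing among the plates, 24 mm in diameter, 36 mm tall. Not part of the job.
- socket3: Wrench socket, 30 mm in diameter, 32 mm tall. Not part of the job.
- wrench: Wrench lying on the bench. Not part of the job.
- driver: Screwdriver lying on the bench. Not part of the job.
- oil: Closed plastic bottle, 60 mm in diameter, 140 mm tall. Not part of the job.
- block: Dark steel block 50 x 70 x 40 mm. Not part of the job.
There are look-alikes about, which are no part of the job. What is shaped like the part that bears packer4_c but brown is not meant. Leave any brown look-alike of the part that bears foot_c alone.

How it is judged:
By the outcome, as a careful person would: the job done as asked, in the order asked, and still so for the second after the job is handed in, with the robot touching nothing.
Of packer1, packer2, packer3, packer4 only 2 to 4 are there at a start; the rules pass over those that are not, and their reading is None.
At some moment in a run one of cap, packer1, packer2, packer3, packer4 may be knocked a few centimetres aside while the robot is not near it.
It also fails if it takes over 210 s, if anything falls off the work surface, if the arm or the gripper's body presses on something with over 40 N, if the wrist force passes 120 N, or if a joint passes its speed limit or range.

ROBOT

A 6-joint arm with a two-finger parallel gripper is mounted at the origin on the work surface. World frame = base frame: x ahead of the robot, y to its left, z up, the work surface at z = 0. Lengths are in m, angles in rad, forces in N, time in s.
With the tool pointing down it reaches from about 0.375 to 0.9 m from the base axis. Payload 3.1 kg.
Tool frame: the origin (TCP) lies midway between the tips of the shut fingers; the grasp point (between the pads) lies manip.grip_depth behind it (manip.grip_depth is the distance from the TCP to the grasp point, in m); z points along the fingers, y is the direction in which the jaws open and shut (so a half turn about z gives the same grasp; the last joint's range is limited). The gripper opens to 85 mm and grips with 20 to 120 N. Pads are 22 mm wide; open, the fingers measure 114 mm over their backs; the gripper's body (76 mm by 85 mm) begins 54 mm behind the grasp point. The pads swing forward as they close: fully open they stand 13 mm farther back than shut.
Start: joints at [-1.369, 0.527, 1.433, -0, 1.181, -0.178], TCP at [0.232, -0.58, 0.231] pointing down, gripper open.
Joint ranges: [-3.08, 3.08], [-0.75, 2.2], [0.22, 2.44], [-1.43, 4.57], [0, 2.65], [-2.85, 2.85]. Speed limits (rad/s): [2.79, 2.79, 3.14, 3.14, 3.14, 3.14].

INTERFACE

Orientations are given as a unit quaternion [x, y, z, w].
In Python, from station import manip, vision gives the robot as it stands.
- The arm moves only by the shell command python3 -m crank 'ROWS' [FORCE]. ROWS is JSON, a list of rows, each an object with "grip": the closure, from 0 (fully open) to 1 (shut); "offset": the shift along the tool's x, y, z in mm, a list of three; "angular": the turn, a rotation vector about the tool's x, y, z in degrees, a list of three. A call has 1 to 10 rows; each row is the pose to reach, as a shift and turn from the pose commanded when the call began, along the tool's axes at that moment; what a row does not reach only later rows make up. A row lasts 1/10 s, in which the tool goes at most 50 mm and 8.59 degrees, less where a joint would pass 70% of its speed; a pose out of reach is approached as far as the arm can. A call with a gripper value outside its range is refused whole. The fingers move at their own pace and stop on an object; FORCE is the grip in N (left out, the last holds). Time passes only in rows, so rows that repeat a pose let the fingers close. It gives the time, the measured TCP pose, the force and the opening at its end, in the units of the state.
- manip.sense(): the state, without advancing time (a new reading comes with each control period).
- vision.snapshot(name): name is "side" or "top"; returns a dict with "pixels" (384x512x3 uint8, red, green, blue), "intrinsics" (3x3 intrinsics, pixels), "R" (3x3) and "t" (3): a world point X has camera coordinates R X + t. Camera axes: x right, y down, z forward; pixel columns grow to the right and rows downward; lengths in m; the calibration is good to about 2 mm. A picture is of the moment at which its call begins. There is no depth.
- manip.sign_off(): hands the job in, once; it reports no verdict.
The state is a dict: "t": time; "q": joint angles; "qd": joint speeds; "tau": joint torques, N m; "tcp_pos": TCP position; "tool_rot": TCP orientation; "force": force on the tool from outside, world axes, zero at the start; "ft_torque": the same for the moment, N m; "finger_gap": opening from 0.0 (shut) to 1.0 (fully open).
Only numpy, scipy, OpenCV 4.12 (cv2) and the standard library are available. Lean on these libraries where they do the work, as an engineer would, in place of code of your own. Each camera call takes 0.05 s, during which the arm holds its last target.

## Working session

There is one attempt and no reset: what is moved stays moved. The work goes in short steps, Python scripts to look and compute and a shell command to move; the robot and the scene stay as the last step left them, time stands still between calls to the robot, and variables do not carry over. Pictures are saved under pics/ and viewed, and the job is handed in when it is done.

```bash
ls; mkdir -p pics; python3 - <<'E'
from station import manip, vision
import cv2
print(manip.sense(), manip.grip_depth)
for n in ("side","top"):
    s=vision.snapshot(n); cv2.imwrite(f"pics/{n}0.png",s["pixels"][:,:,::-1]); print(n,s["intrinsics"],s["R"],s["t"])
E
```

```text
pics
{'t': 0.0, 'q': array([-1.36952997e+00,  5.28458009e-01,  1.43390886e+00,  1.31171630e-05,
        1.18142097e+00, -1.78535260e-01]), 'qd': array([-0.00202701, -0.00165606, -0.00024209, -0.00037161, -0.00139936,
       -0.00088448]), 'tau': array([ 1.70340834e-03, -4.42346549e+01, -1.78026438e+01, -1.93400462e-05,
        8.30909761e-03,  9.59076019e-07]), 'tcp_pos': array([ 0.23157319, -0.57973556,  0.23033656]), 'tool_rot': array([ 9.82022843e-01,  1.88758924e-01, -6.40997367e-06, -1.09759216e-03]), 'force': array([-0.37105386, -0.17472387, -1.07228791]), 'ft_torque': array([ 0.0202854 ,  0.05119033, -0.03615215]), 'finger_gap': 1.0007784154097332} 0.0187
side [[450.87889073   0.         255.79382591]
 [  0.         450.87889073 189.92546594]
 [  0.           0.           1.        ]] [[ 0.21705514 -0.97600496 -0.01736067]
 [-0.56471075 -0.11104051 -0.81778467]
 [ 0.79623416  0.18730812 -0.57526241]] [-0.08058375  0.41337801  1.19645683]
top [[382.02243158   0.         251.01665224]
 [  0.         382.02243158 189.27138763]
 [  0.           0.           1.        ]] [[-0.01419148 -0.99957144  0.02560352]
 [-0.99322716  0.011139   -0.11565347]
 [ 0.11531871 -0.0270714  -0.99295958]] [0.01454228 0.54076309 1.21815922]
```

View pics/top0.png

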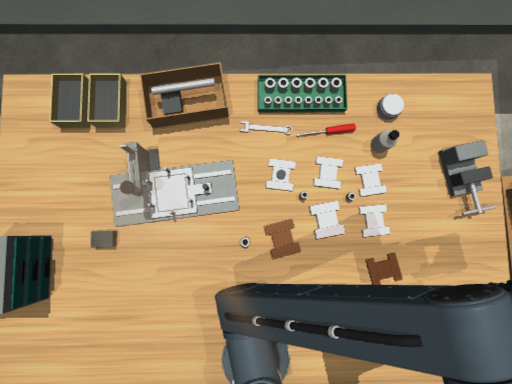

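View pics/side0.png

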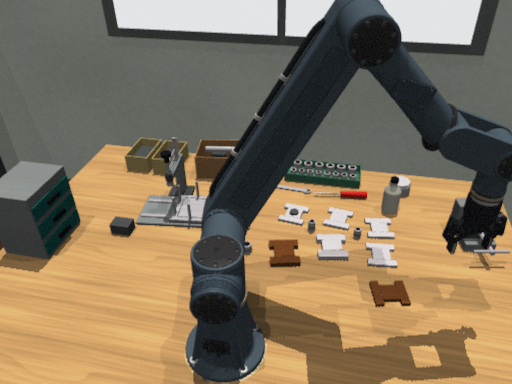

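```bash
cat > h.py <<'E'
from station import manip, vision
import cv2, numpy as np
from scipy.spatial.transform import Rotation as Ro
def snap(n,fn=None,box=None,k=6):
    s=vision.snapshot(n); im=s["pixels"][:,:,::-1].copy()
    if fn:
        if box: x0,y0,x1,y1=box; im=cv2.resize(im[y0:y1,x0:x1],None,fx=k,fy=k,interpolation=cv2.INTER_CUBIC)
        cv2.imwrite("pics/"+fn,im)
    return s
def ray(s,u,v,z):
    d=s["R"].T@np.linalg.solve(s["intrinsics"],[u,v,1.]); c=-s["R"].T@s["t"]
    return c+d*(z-c[2])/d[2]
def proj(s,X):
    p=s["intrinsics"]@(s["R"]@np.asarray(X,float)+s["t"]); return p[:2]/p[2]
def tri(s1,uv1,s2,uv2):
    A=[];b=[]
    for s,uv in((s1,uv1),(s2,uv2)):
        P=s["intrinsics"]@np.c_[s["R"],s["t"]]
        for i in(0,1):
            r=P[i]-uv[i]*P[2];A.append(r[:3]);b.append(-r[3])
    return np.linalg.lstsq(np.array(A),np.array(b),rcond=None)[0]
def yaw(q): # angle of tool y axis (jaw dir) and x axis in world, deg
    R=Ro.from_quat(q).as_matrix(); return np.degrees(np.arctan2(R[1,0],R[0,0]))
def go(target,yawx=None):
    """world TCP target (m), tool x yaw deg with tool down -> offset mm, angular deg."""
    st=manip.sense(); R=Ro.from_quat(st["tool_rot"]); 
    off=R.inv().apply(np.array(target)-st["tcp_pos"])*1000
    out=[np.round(off,1)]
    if yawx is not None:
        a=np.radians(yawx); T=np.array([[np.cos(a),np.sin(a),0],[np.sin(a),-np.cos(a),0],[0,0,-1]])
        out.append(np.round((R.inv()*Ro.from_matrix(T)).as_rotvec(degrees=True),2))
    print("off",*[list(o) for o in out],"tcp",np.round(st["tcp_pos"],4),"yaw",round(yaw(st["tool_rot"]),2),"t",round(st["t"],2))
E
python3 - <<'E'
from h import *
s=snap("top","tA.png",(225,145,395,265),4.6)
im=s["pixels"][:,:,::-1]
cv2.imwrite("pics/tB.png",cv2.resize(im[140:235,100:250],None,fx=5,fy=5,interpolation=cv2.INTER_CUBIC))
print(s["R"].T@-s["t"])
E
```

```text
[0.39683041 0.04148976 1.27175167]
```

View pics/tA.png

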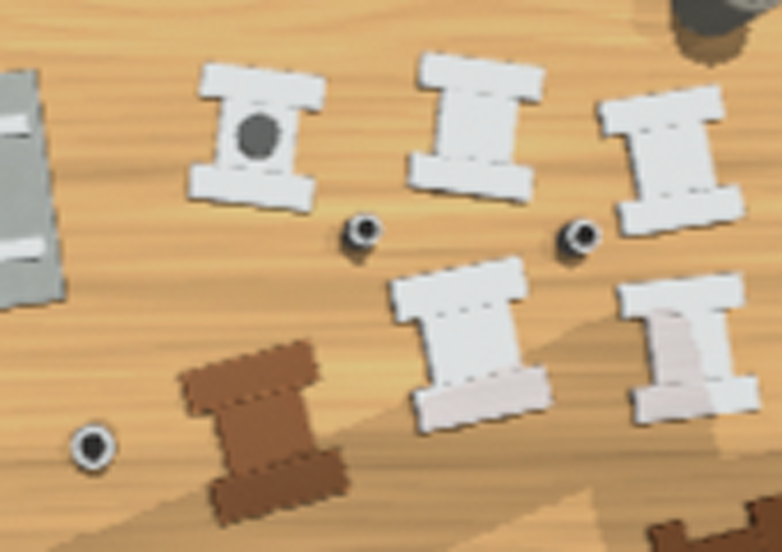

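View pics/tB.png

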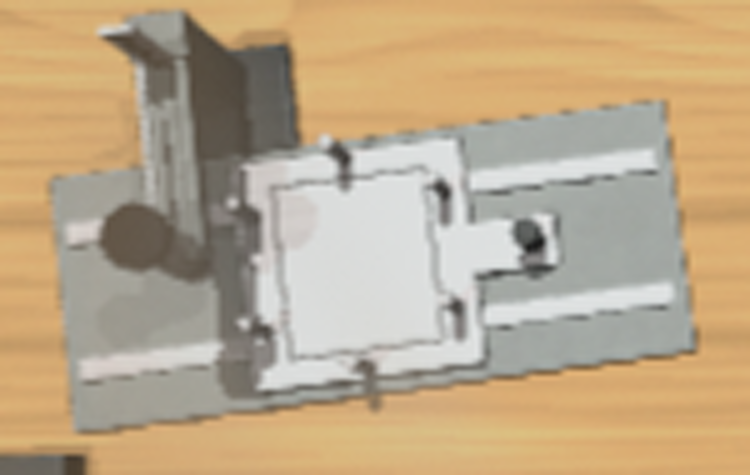

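```bash
cat > fit.py <<'E'
from h import *
from scipy.optimize import minimize
def outline(L,W,w,n=50):
    a,b,c,m=L/2,W/2,w/2,n/2
    return np.array([(-a,-b),(-m,-b),(-m,-c),(m,-c),(m,-b),(a,-b),(a,b),(m,b),(m,c),(-m,c),(-m,b),(-a,b)])/1000
def prism(p,L,W,w,z0,h):
    x,y,th=p; c,s=np.cos(th),np.sin(th)
    o=outline(L,W,w)@np.array([[c,s],[-s,c]])+[x,y]
    return [np.c_[o,np.full(len(o),z)] for z in (z0,z0+h)]
def whiteness(s):
    hsv=cv2.cvtColor(s["pixels"],cv2.COLOR_RGB2HSV).astype(float)
    return np.clip((100-hsv[...,1])/80,0,1)
def render(s,tb,box,k=8):
    x0,y0,x1,y1=box; m=np.zeros(((y1-y0)*k,(x1-x0)*k),np.uint8)
    pr=lambda P:np.array([proj(s,q) for q in P])
    B,T=pr(tb[0]),pr(tb[1]); polys=[T,B]+[np.array([B[i],B[(i+1)%len(B)],T[(i+1)%len(B)],T[i]]) for i in range(len(B))]
    for P in polys:
        q=np.round(((P+0.5-[x0,y0])*k-0.5)*16).astype(np.int32); cv2.fillPoly(m,[q],255,shift=4)
    return cv2.resize(m,(x1-x0,y1-y0),interpolation=cv2.INTER_AREA)/255.
def fit(s,uv,dims,z0,h,th0=0.,r=30,toponly=False,fg=None):
    W=whiteness(s) if fg is None else fg
    box=(int(uv[0]-r),int(uv[1]-r),int(uv[0]+r),int(uv[1]+r)); img=W[box[1]:box[3],box[0]:box[2]]
    # keep the component at centre
    n,lab=cv2.connectedComponents((img>0.3).astype(np.uint8)); l=lab[r,r]
    keep=cv2.dilate((lab==l).astype(np.uint8),np.ones((3,3))); img=img*keep
    g=ray(s,*uv,z0+h)
    f=lambda p:((cv2.GaussianBlur(render(s,prism((g[0]+p[0]/100,g[1]+p[1]/100,th0+p[2]/10),*dims,z0,h),box),(0,0),.6)-cv2.GaussianBlur(img,(0,0),.4))**2).sum()
    best=min((minimize(f,[0,0,t],method="Nelder-Mead",options=dict(initial_simplex=np.array([[0,0,t],[.8,0,t],[0,.8,t],[0,0,t+1.]]),xatol=.005,fatol=1e-3)) for t in(-1.5,1.5)),key=lambda r:r.fun)
    p=best.x; return g[0]+p[0]/100,g[1]+p[1]/100,np.degrees(th0+p[2]/10),best.fun
FOOT=(110,96,64);PK=(100,90,56)
E
python3 - <<'E'
from fit import *
s=snap("top")
for n,uv,d,h in [("cap",(284,181),PK,.01),("pA",(328,172),PK,.01),("pB",(371,180),PK,.01),("pC",(374,221),PK,.01),("foot",(327,220),FOOT,.016),("foot?",(327,220),PK,.01)]:
    print(n,np.round(fit(s,uv,d,0,h),4))
E
```

```text
cap [ 0.5939 -0.0922 -7.5045  5.2822]
pA [ 0.5997 -0.2536 -7.9456  5.1063]
pB [ 0.5734 -0.3968  8.4493  5.9498]
pC [ 0.4364 -0.4027  5.2458  5.3746]
foot [ 0.4409 -0.2429 10.4275  6.3769]
foot? [ 0.4405 -0.2437 10.0058 99.4226]
```

```bash
python3 - <<'E'
from fit import *
s=vision.snapshot("top")
im=s["pixels"][:,:,::-1]
cv2.imwrite("pics/tC.png",cv2.resize(im[165:220,145:225],None,fx=10,fy=10,interpolation=cv2.INTER_CUBIC))
f=lambda u,v,z:ray(s,100+(u+.5)/5-.5,140+(v+.5)/5-.5,z)
c=[f(*p,.024) for p in((272,183),(432,167),(447,343),(290,357))]
for a in c: print(np.round(a,4))
m=np.mean(c,0);print("mark",m)
for i in range(4):d=c[(i+1)%4]-c[i];print(np.linalg.norm(d),np.degrees(np.arctan2(d[1],d[0])))
print("post",f(527,232,.075), np.linalg.norm(f(527,232,.075)-m))
print("knob",f(135,237,.255))
b=[f(*p,0) for p in((50,180),(662,100),(695,350),(80,430))]
for a in b: print(np.round(a,4))
E
```

```text
[0.5885 0.3252 0.024 ]
[0.598  0.2207 0.024 ]
[0.4819 0.2104 0.024 ]
[0.4741 0.3119 0.024 ]
mark [0.53564771 0.26707616 0.024     ]
0.10493789759712151 -84.76907263256075
0.11656420617273457 -174.90171976923122
0.10183021036367407 94.41209546055202
0.11514388849838836 6.648353206202733
post [0.54780968 0.15362595 0.075     ] 0.12497945199827291
knob [0.52470648 0.3447051  0.255     ]
[0.5957 0.4779 0.    ]
[0.6462 0.0697 0.    ]
[0.4769 0.0491 0.    ]
[0.4293 0.4536 0.    ]
```

View pics/tC.png

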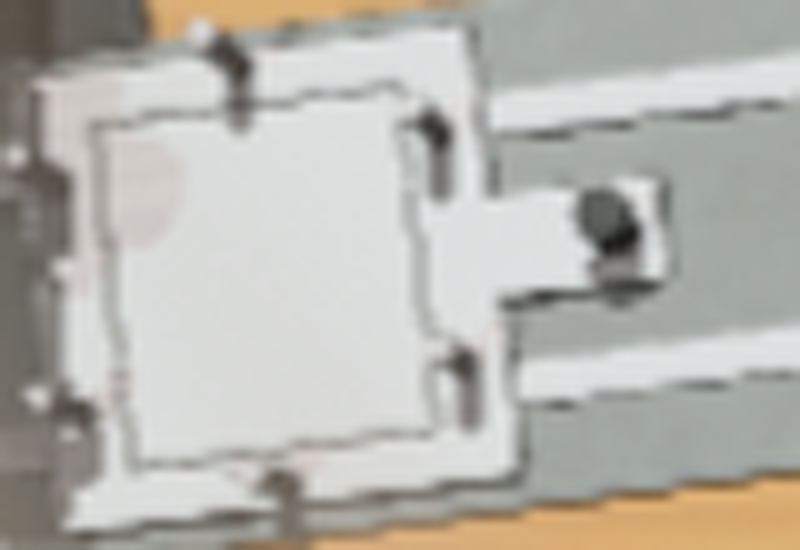

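```bash
python3 -c "
from h import *
go([.5485,.1532,.2],6.9)"
```

```text
off [np.float64(566.1), np.float64(-563.6), np.float64(31.5)] [np.float64(-0.06), np.float64(-0.0), np.float64(14.86)] tcp [ 0.2317 -0.5801  0.2308] yaw 21.76 t 0.25
```

```bash
python3 -m crank '[{"grip":0,"offset":[320,-318,0],"angular":[0,0,8]},{"grip":0,"offset":[320,-318,0],"angular":[0,0,14.8]},{"grip":0,"offset":[320,-318,0],"angular":[0,0,14.8]},{"grip":0,"offset":[320,-318,0],"angular":[0,0,14.8]},{"grip":0,"offset":[320,-318,0],"angular":[0,0,14.8]},{"grip":0,"offset":[320,-318,0],"angular":[0,0,14.8]},{"grip":0,"offset":[320,-318,0],"angular":[0,0,14.8]},{"grip":0,"offset":[320,-318,0],"angular":[0,0,14.8]},{"grip":0,"offset":[320,-318,0],"angular":[0,0,14.8]},{"grip":0,"offset":[320,-318,0],"angular":[0,0,14.8]}]' 40; python3 -c "
from h import *
go([.5485,.1532,.2],6.9)"
```

```text
t: 1.25
tcp_pos: [0.4116, -0.1607, 0.2313]
tool_rot: [0.998, 0.065, -0.0, -0.001]
force: [-0.9, -0.9, -0.1]
finger_gap: 1.0
off [np.float64(176.2), np.float64(-293.6), np.float64(32.0)] [np.float64(-0.15), np.float64(0.02), np.float64(0.51)] tcp [ 0.4116 -0.1607  0.2313] yaw 7.41 t 1.25
```

```bash
python3 -m crank '[{"grip":0,"offset":[176,-293,32],"angular":[0,0,0.4]},{"grip":0,"offset":[176,-293,32],"angular":[0,0,0.4]},{"grip":0,"offset":[176,-293,32],"angular":[0,0,0.4]},{"grip":0,"offset":[176,-293,32],"angular":[0,0,0.4]},{"grip":0,"offset":[176,-293,32],"angular":[0,0,0.4]},{"grip":0,"offset":[176,-293,32],"angular":[0,0,0.4]},{"grip":0,"offset":[176,-293,32],"angular":[0,0,0.4]},{"grip":0,"offset":[176,-293,32],"angular":[0,0,0.4]},{"grip":0,"offset":[176,-293,32],"angular":[0,0,0.4]},{"grip":0,"offset":[176,-293,32],"angular":[0,0,0.4]}]' 40; python3 -c "
from h import *
go([.5485,.1532,.039],6.9)
s=snap('side','s1.png',(100,120,260,260),5); snap('top','t1.png')"
```

```text
t: 2.25
tcp_pos: [0.5497, 0.1443, 0.1991]
tool_rot: [0.998, 0.057, -0.001, 0.0]
force: [0.4, 0.6, -0.2]
finger_gap: 0.999
off [np.float64(-0.0), np.float64(-9.1), np.float64(160.1)] [np.float64(0.03), np.float64(0.07), np.float64(-0.4)] tcp [0.5497 0.1443 0.1991] yaw 6.5 t 2.25
```

View pics/s1.png

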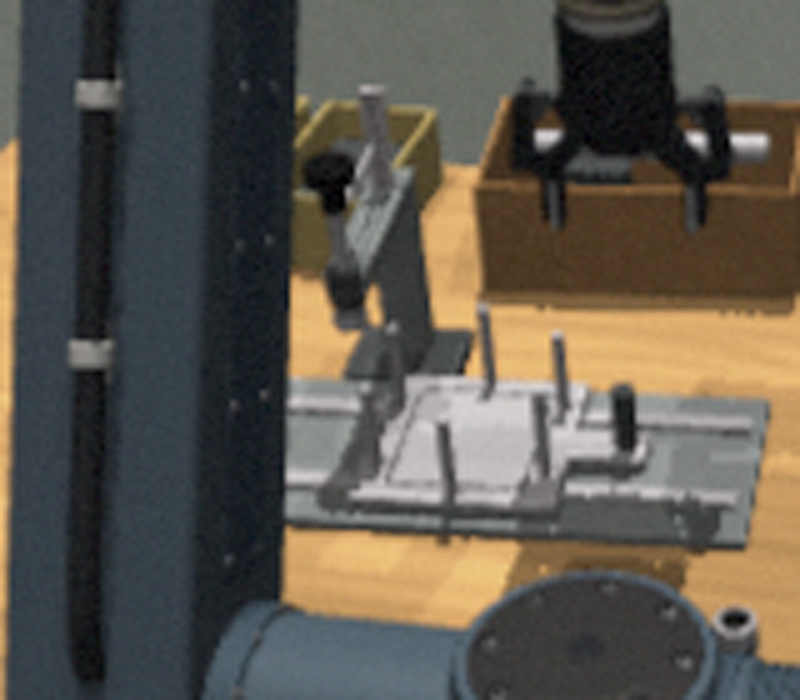

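View pics/t1.png

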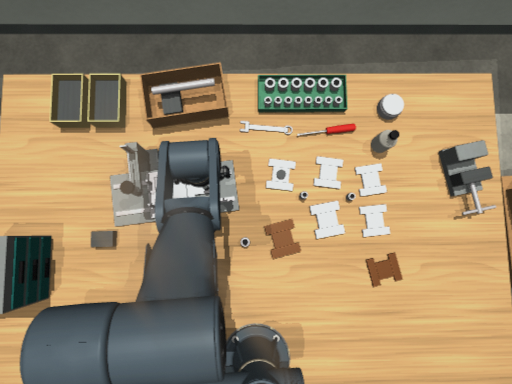

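```bash
python3 -c "
from h import *
go([.5485,.1532,.039],6.9)"
```

```text
off [np.float64(-0.2), np.float64(-9.3), np.float64(160.5)] [np.float64(0.02), np.float64(0.03), np.float64(-0.47)] tcp [0.5499 0.144  0.1995] yaw 6.43 t 2.35
```

```bash
python3 -m crank '[{"grip":0,"offset":[0,-9,40],"angular":[0,0,-0.4]},{"grip":0,"offset":[0,-9,80],"angular":[0,0,-0.4]},{"grip":0,"offset":[0,-9,120],"angular":[0,0,-0.4]},{"grip":0,"offset":[0,-9,145],"angular":[0,0,-0.4]},{"grip":0,"offset":[0,-9,160],"angular":[0,0,-0.4]},{"grip":0.5,"offset":[0,-9,160],"angular":[0,0,-0.4]},{"grip":1,"offset":[0,-9,160],"angular":[0,0,-0.4]},{"grip":1,"offset":[0,-9,160],"angular":[0,0,-0.4]},{"grip":1,"offset":[0,-9,160],"angular":[0,0,-0.4]},{"grip":1,"offset":[0,-9,160],"angular":[0,0,-0.4]}]' 30; python3 -c "
from h import *
print(manip.sense()['force'])
go([.5485,.1532,.039],6.9)"
```

```text
t: 3.35
tcp_pos: [0.55, 0.1547, 0.0406]
tool_rot: [0.998, 0.061, 0.001, -0.0]
force: [0.5, -1.1, 4.6]
finger_gap: 0.201
[ 0.46403564 -1.107499    4.64599415]
off [np.float64(-1.6), np.float64(1.3), np.float64(1.6)] [np.float64(0.0), np.float64(-0.13), np.float64(0.05)] tcp [0.55   0.1547 0.0406] yaw 6.95 t 3.35
```

```bash
python3 -m crank '[{"grip":1,"offset":[0,10,0],"angular":[0,0,0]},{"grip":1,"offset":[0,20,0],"angular":[0,0,0]},{"grip":1,"offset":[0,30,0],"angular":[0,0,0]},{"grip":1,"offset":[0,40,0],"angular":[0,0,0]},{"grip":1,"offset":[0,50,0],"angular":[0,0,0]},{"grip":1,"offset":[0,58,0],"angular":[0,0,0]},{"grip":1,"offset":[0,62,0],"angular":[0,0,0]},{"grip":1,"offset":[0,65,0],"angular":[0,0,0]},{"grip":1,"offset":[0,67,0],"angular":[0,0,0]},{"grip":1,"offset":[0,67,0],"angular":[0,0,0]}]'
python3 -m crank '[{"grip":1,"offset":[0,2,0],"angular":[0,0,0]},{"grip":1,"offset":[0,4,0],"angular":[0,0,0]}, {"grip":1,"offset":[0,4,0],"angular":[0,0,0]}]'
```

```text
t: 4.35
tcp_pos: [0.558, 0.0877, 0.0406]
tool_rot: [0.998, 0.061, 0.001, 0.0]
force: [-0.8, 0.3, 6.1]
finger_gap: 0.203
t: 4.65
tcp_pos: [0.5585, 0.0839, 0.0406]
tool_rot: [0.998, 0.061, 0.001, -0.0]
force: [-1.4, 1.8, 7.3]
finger_gap: 0.201
```

```bash
python3 -m crank '[{"grip":1,"offset":[0,2,0],"angular":[0,0,0]},{"grip":1,"offset":[0,3,0],"angular":[0,0,0]}, {"grip":1,"offset":[0,3,0],"angular":[0,0,0]}]'
python3 -m crank '[{"grip":1,"offset":[0,2,0],"angular":[0,0,0]},{"grip":1,"offset":[0,3,0],"angular":[0,0,0]}, {"grip":1,"offset":[0,3,0],"angular":[0,0,0]}]'; python3 -c "
from h import *
snap('top','t2.png',(100,140,250,240),5)"
```

```text
t: 4.95
tcp_pos: [0.5586, 0.0831, 0.0406]
tool_rot: [0.998, 0.06, 0.001, -0.001]
force: [-0.9, 9.4, 6.6]
finger_gap: 0.199
t: 5.25
tcp_pos: [0.5585, 0.0831, 0.0406]
tool_rot: [0.998, 0.059, 0.001, -0.003]
force: [-0.3, 19.3, 7.2]
finger_gap: 0.202
```

View pics/t2.png

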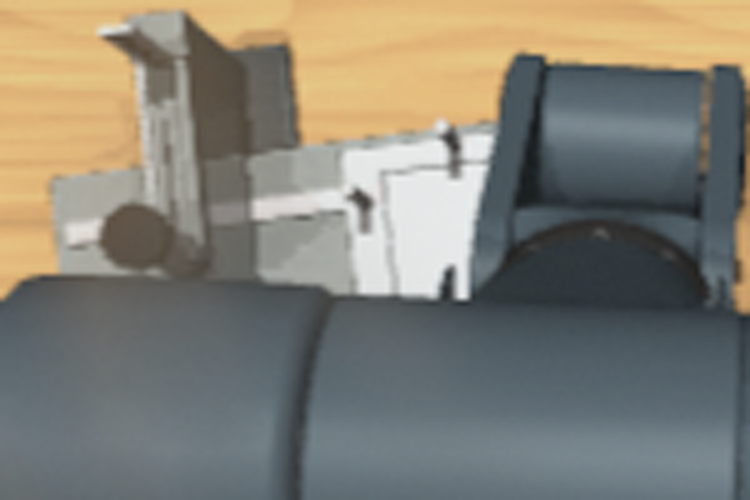

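```bash
python3 -m crank '[{"grip":1,"offset":[0,-4.5,0],"angular":[0,0,0]},{"grip":0.5,"offset":[0,-4.5,0],"angular":[0,0,0]},{"grip":0,"offset":[0,-4.5,0],"angular":[0,0,0]},{"grip":0,"offset":[0,-4.5,0],"angular":[0,0,0]},{"grip":0,"offset":[0,-4.5,-50],"angular":[0,0,0]},{"grip":0,"offset":[0,-4.5,-100],"angular":[0,0,0]},{"grip":0,"offset":[0,-4.5,-150],"angular":[0,0,0]},{"grip":0,"offset":[0,-4.5,-170],"angular":[0,0,0]},{"grip":0,"offset":[0,-4.5,-170],"angular":[0,0,0]}]'; python3 -c "
from h import *
print(manip.sense()['force'])
go([.4409,-.2429,.12],10.4)"
```

```text
t: 6.2
tcp_pos: [0.5605, 0.0821, 0.2132]
tool_rot: [0.998, 0.06, 0.004, 0.001]
force: [0.4, -0.1, -0.2]
finger_gap: 1.003
[ 0.42182343 -0.12564173 -0.16215803]
off [np.float64(-158.7), np.float64(308.0), np.float64(92.3)] [np.float64(0.1), np.float64(-0.48), np.float64(-3.48)] tcp [0.5605 0.0821 0.2132] yaw 6.92 t 6.2
```

```bash
python3 -m crank '[{"grip":0,"offset":[-158.7,308,92],"angular":[-0.1,0.5,-3.5]},{"grip":0,"offset":[-158.7,308,92],"angular":[-0.1,0.5,-3.5]},{"grip":0,"offset":[-158.7,308,92],"angular":[-0.1,0.5,-3.5]},{"grip":0,"offset":[-158.7,308,92],"angular":[-0.1,0.5,-3.5]},{"grip":0,"offset":[-158.7,308,92],"angular":[-0.1,0.5,-3.5]},{"grip":0,"offset":[-158.7,308,92],"angular":[-0.1,0.5,-3.5]},{"grip":0,"offset":[-158.7,308,92],"angular":[-0.1,0.5,-3.5]},{"grip":0,"offset":[-158.7,308,92],"angular":[-0.1,0.5,-3.5]},{"grip":0,"offset":[-158.7,308,92],"angular":[-0.1,0.5,-3.5]}]'; python3 -c "
from h import *
go([.4409,-.2429,.0],10.4)
snap('top','t3.png',(100,140,250,240),5)
snap('top','t3b.png')
snap('side','s3b.png')
go([.4409,-.2429,-0.002],10.4)
"
```

```text
t: 7.1
tcp_pos: [0.4361, -0.2432, 0.1156]
tool_rot: [0.996, 0.089, 0.003, -0.001]
force: [0.5, 0.2, -0.1]
finger_gap: 1.002
off [np.float64(4.0), np.float64(0.7), np.float64(115.7)] [np.float64(-0.06), np.float64(-0.37), np.float64(-0.19)] tcp [ 0.4361 -0.2432  0.1156] yaw 10.21 t 7.1
off [np.float64(1.9), np.float64(2.8), np.float64(119.0)] [np.float64(0.02), np.float64(-0.45), np.float64(0.12)] tcp [ 0.4376 -0.2406  0.117 ] yaw 10.52 t 7.25
```

View pics/t3.png

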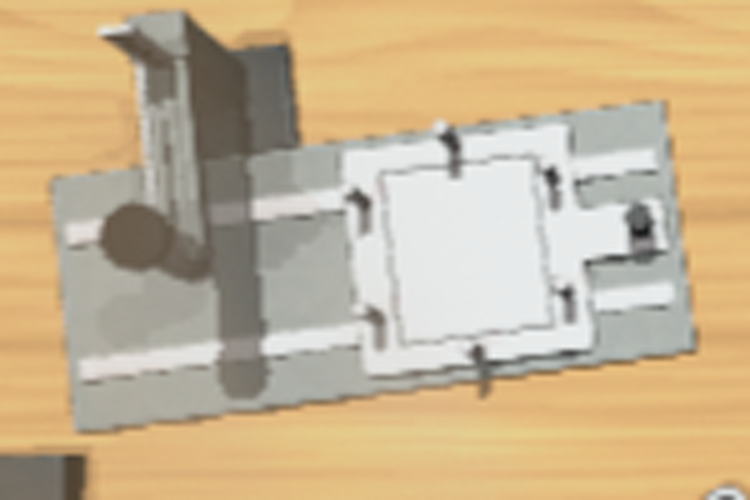

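View pics/t3b.png

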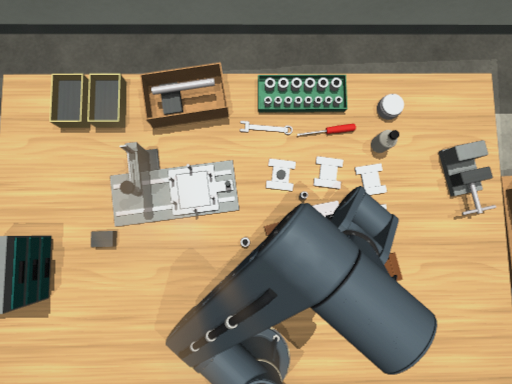

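View pics/s3b.png

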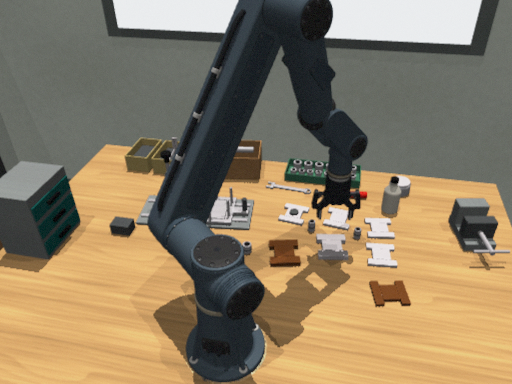

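```bash
python3 - <<'E'
from h import *
s=vision.snapshot("top")
f=lambda u,v,z:ray(s,100+(u+.5)/5-.5,140+(v+.5)/5-.5,z)
c=[f(*p,.024) for p in((380,174),(532,157),(551,325),(399,343))]
m=np.mean(c,0);print("mark",m)
for i in range(4):d=c[(i+1)%4]-c[i];print(np.linalg.norm(d),np.degrees(np.arctan2(d[1],d[0])))
c=[f(*p,.024) for p in((341,152),(568,124),(592,348),(365,376))]
print("table",np.mean(c,0))
for i in range(4):d=c[(i+1)%4]-c[i];print(np.linalg.norm(d),np.degrees(np.arctan2(d[1],d[0])))
print("post",f(639,217,.075),"from post", np.array([.5585,.0831])+.115*np.array([-np.sin(np.radians(6.9)),np.cos(np.radians(6.9))]))
go([.4409,-.2429,-0.002],10.4)
E
```

```text
mark [0.54324987 0.19854585 0.024     ]
0.10020425832333905 -84.08681834779703
0.1118700651992254 -173.6845451947263
0.09927911715692549 96.0902903108844
0.11218724098803776 6.78707439312538
table [0.5433031  0.19781523 0.024     ]
0.15008402237794208 -83.39094482957617
0.14918805294227436 -174.1474482068465
0.14810088304248387 96.33722790507781
0.14847242025179527 6.614867862835866
post [0.55657648 0.08313106 0.075     ] from post [0.54468426 0.19726709]
off [np.float64(1.5), np.float64(2.8), np.float64(119.3)] [np.float64(0.06), np.float64(-0.47), np.float64(0.18)] tcp [ 0.4379 -0.2405  0.1173] yaw 10.58 t 7.3
```

```bash
python3 -m crank '[{"grip":0,"offset":[1.5,2.8,40],"angular":[0,-0.45,0.2]},{"grip":0,"offset":[1.5,2.8,80],"angular":[0,-0.45,0.2]},{"grip":0,"offset":[1.5,2.8,105],"angular":[0,-0.45,0.2]},{"grip":0,"offset":[1.5,2.8,119],"angular":[0,-0.45,0.2]},{"grip":0,"offset":[1.5,2.8,119],"angular":[0,-0.45,0.2]},{"grip":0,"offset":[1.5,2.8,119],"angular":[0,-0.45,0.2]}]'; python3 -c "
from h import *
go([.4409,-.2429,-.002],10.4)"
```

```text
t: 7.9
tcp_pos: [0.4415, -0.2444, -0.001]
tool_rot: [0.996, 0.09, 0.001, 0.001]
force: [0.4, 0.0, 0.4]
finger_gap: 1.003
off [np.float64(-0.3), np.float64(-1.6), np.float64(1.0)] [np.float64(0.16), np.float64(-0.08), np.float64(-0.07)] tcp [ 0.4415 -0.2444 -0.001 ] yaw 10.34 t 7.9
```

```bash
python3 -m crank '[{"grip":0.5,"offset":[0,-1.5,0],"angular":[0,0,0]},{"grip":1,"offset":[0,-1.5,0],"angular":[0,0,0]},{"grip":1,"offset":[0,-1.5,0],"angular":[0,0,0]},{"grip":1,"offset":[0,-1.5,0],"angular":[0,0,0]},{"grip":1,"offset":[0,-1.5,0],"angular":[0,0,0]},{"grip":1,"offset":[0,-1.5,0],"angular":[0,0,0]}]' 60; python3 -c "
from h import *
snap('side','s4.png',(270,190,400,280),6)
go([.4409,-.2429,-.002],10.4)"
```

```text
t: 8.5
tcp_pos: [0.4409, -0.2432, 0.0002]
tool_rot: [0.996, 0.089, 0.001, 0.001]
force: [1.1, 3.4, 6.1]
finger_gap: 0.727
off [np.float64(-0.0), np.float64(-0.3), np.float64(2.2)] [np.float64(0.18), np.float64(-0.12), np.float64(-0.14)] tcp [ 4.410e-01 -2.432e-01  2.000e-04] yaw 10.26 t 8.55
```

View pics/s4.png

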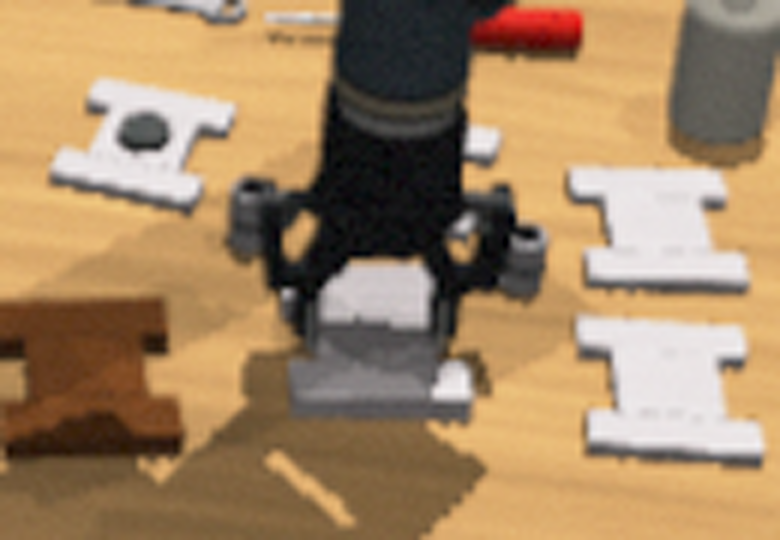

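```bash
python3 -m crank '[{"grip":1,"offset":[0,0,-20],"angular":[0,0,0]},{"grip":1,"offset":[0,0,-60],"angular":[0,0,0]},{"grip":1,"offset":[0,0,-100],"angular":[0,0,0]},{"grip":1,"offset":[0,0,-140],"angular":[0,0,0]},{"grip":1,"offset":[0,0,-150],"angular":[0,0,0]},{"grip":1,"offset":[0,0,-150],"angular":[0,0,0]}]'; python3 -c "
from h import *
go([.5435,.198,.15],6.6)"
```

```text
t: 9.15
tcp_pos: [0.441, -0.2436, 0.1502]
tool_rot: [0.996, 0.089, 0.002, 0.003]
force: [0.2, -0.4, -3.6]
finger_gap: 0.726
off [np.float64(179.5), np.float64(-416.2), np.float64(-1.5)] [np.float64(0.31), np.float64(-0.22), np.float64(3.66)] tcp [ 0.441  -0.2436  0.1502] yaw 10.26 t 9.15
```

```bash
python3 -m crank '[{"grip":1,"offset":[9,-21,0],"angular":[0,0,0]},{"grip":1,"offset":[27,-63,0],"angular":[0,0,0.5]},{"grip":1,"offset":[45,-104,0],"angular":[0,0,1]},{"grip":1,"offset":[63,-146,0],"angular":[0,0,1.5]},{"grip":1,"offset":[81,-188,0],"angular":[0,0,2]},{"grip":1,"offset":[99,-230,0],"angular":[0,0,2.5]},{"grip":1,"offset":[117,-271,0],"angular":[0,0,3]},{"grip":1,"offset":[135,-313,0],"angular":[0.1,-0.1,3.3]},{"grip":1,"offset":[153,-355,0],"angular":[0.2,-0.1,3.6]},{"grip":1,"offset":[165,-383,0],"angular":[0.3,-0.2,3.6]}]'; python3 -c "
from h import *
go([.5435,.198,.15],6.6)"
```

```text
t: 10.15
tcp_pos: [0.533, 0.166, 0.145]
tool_rot: [0.998, 0.059, -0.004, -0.002]
force: [-0.2, -1.3, -4.5]
finger_gap: 0.725
off [np.float64(14.2), np.float64(-30.5), np.float64(-5.0)] [np.float64(-0.23), np.float64(0.42), np.float64(0.16)] tcp [0.533 0.166 0.145] yaw 6.76 t 10.15
```

```bash
python3 -m crank '[{"grip":1,"offset":[7,-15,-3],"angular":[0,0,0]},{"grip":1,"offset":[14,-30,-5],"angular":[0,0.2,0.1]},{"grip":1,"offset":[14,-30,-5],"angular":[0,0.2,0.1]},{"grip":1,"offset":[14,-30,-5],"angular":[0,0.2,0.1]}]'; python3 -c "
from h import *
snap('side','s5.png',(150,130,280,240),6)
snap('top','t5.png',(120,140,250,240),6)
go([.5435,.198,.15],6.6)"
```

```text
t: 10.55
tcp_pos: [0.5444, 0.1938, 0.1521]
tool_rot: [0.998, 0.057, -0.001, -0.001]
force: [0.0, -0.9, -3.9]
finger_gap: 0.725
off [np.float64(-0.3), np.float64(-4.8), np.float64(2.4)] [np.float64(-0.15), np.float64(0.05), np.float64(-0.12)] tcp [0.5444 0.1933 0.1524] yaw 6.48 t 10.65
```

View pics/s5.png

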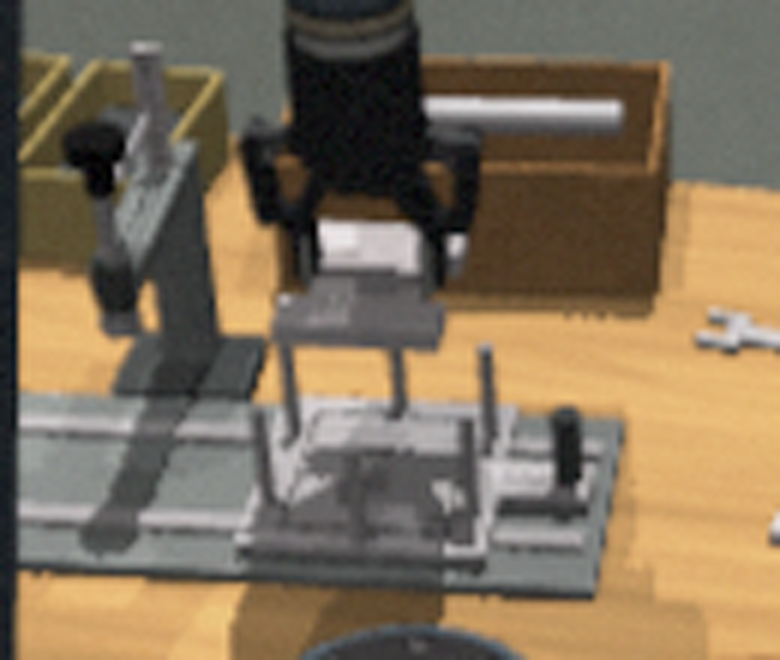

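View pics/t5.png

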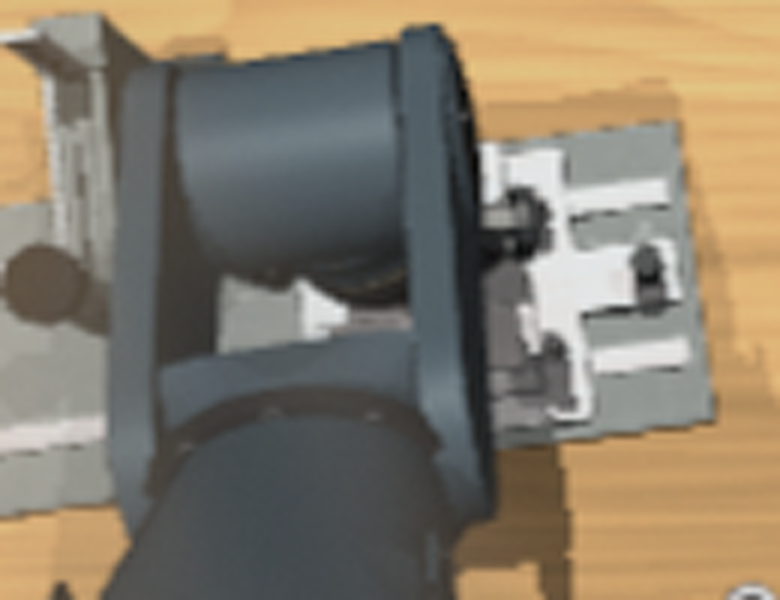

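```bash
python3 -m crank '[{"grip":1,"offset":[-0.3,-4.8,2],"angular":[0,0,0]},{"grip":1,"offset":[-0.3,-4.8,20],"angular":[0,0,0]},{"grip":1,"offset":[-0.3,-4.8,45],"angular":[0,0,0]},{"grip":1,"offset":[-0.3,-4.8,70],"angular":[0,0,0]},{"grip":1,"offset":[-0.3,-4.8,95],"angular":[0,0,0]},{"grip":1,"offset":[-0.3,-4.8,112],"angular":[0,0,0]},{"grip":1,"offset":[-0.3,-4.8,120],"angular":[0,0,0]},{"grip":1,"offset":[-0.3,-4.8,120],"angular":[0,0,0]},{"grip":1,"offset":[-0.3,-4.8,120],"angular":[0,0,0]}]'; python3 -c "
from h import *
go([.5435,.198,.025],6.6)"
```

```text
t: 11.55
tcp_pos: [0.5448, 0.1997, 0.0334]
tool_rot: [0.998, 0.057, 0.001, -0.002]
force: [-0.5, 0.0, -3.6]
finger_gap: 0.728
off [np.float64(-1.5), np.float64(1.5), np.float64(8.4)] [np.float64(-0.19), np.float64(-0.11), np.float64(-0.06)] tcp [0.5448 0.1997 0.0334] yaw 6.54 t 11.55
```

```bash
python3 -m crank '[{"grip":1,"offset":[-1.2,1.5,4],"angular":[-0.2,-0.1,0]},{"grip":1,"offset":[-1.2,1.5,7.5],"angular":[-0.2,-0.1,0]},{"grip":1,"offset":[-1.2,1.5,8.5],"angular":[-0.2,-0.1,0]},{"grip":1,"offset":[-1.2,1.5,8.5],"angular":[-0.2,-0.1,0]}]'; python3 -c "
from h import *
go([.5435,.198,.025],6.6)"
```

```text
t: 11.95
tcp_pos: [0.5431, 0.1981, 0.0244]
tool_rot: [0.998, 0.057, -0.0, 0.0]
force: [-0.8, -0.3, -3.7]
finger_gap: 0.727
off [np.float64(0.3), np.float64(0.2), np.float64(-0.6)] [np.float64(0.02), np.float64(0.05), np.float64(-0.04)] tcp [0.5431 0.1981 0.0244] yaw 6.56 t 11.95
```

```bash
python3 -m crank '[{"grip":1,"offset":[0.2,0,1],"angular":[0,0,0]},{"grip":1,"offset":[0.2,0,1],"angular":[0,0,0]}]'; python3 -m crank '[{"grip":1,"offset":[0,0,0.7],"angular":[0,0,0]},{"grip":1,"offset":[0,0,0.7],"angular":[0,0,0]}]'
```

```text
t: 12.15
tcp_pos: [0.5432, 0.1982, 0.0243]
tool_rot: [0.998, 0.057, -0.0, 0.0]
force: [-2.2, -0.7, 5.3]
finger_gap: 0.727
t: 12.35
tcp_pos: [0.5432, 0.1982, 0.0242]
tool_rot: [0.998, 0.057, -0.0, 0.0]
force: [-3.3, 0.1, 8.4]
finger_gap: 0.723
```

Seated. Open and lift, then head to the next packer.

```bash
python3 -m crank '[{"grip":0.6,"offset":[0,0,0],"angular":[0,0,0]},{"grip":0.3,"offset":[0,0,-1],"angular":[0,0,0]},{"grip":0,"offset":[0,0,-2],"angular":[0,0,0]},{"grip":0,"offset":[0,0,-2],"angular":[0,0,0]},{"grip":0,"offset":[0,0,-40],"angular":[0,0,0]},{"grip":0,"offset":[0,0,-80],"angular":[0,0,0]},{"grip":0,"offset":[0,0,-125],"angular":[0,0,0]},{"grip":0,"offset":[0,0,-125],"angular":[0,0,0]}]'; python3 -c "
from h import *
go([.5997,-.2536,.15],-7.9)"
```

```text
t: 13.15
tcp_pos: [0.5484, 0.1992, 0.1537]
tool_rot: [0.998, 0.057, 0.007, -0.001]
force: [1.1, 0.0, 0.7]
finger_gap: 1.0
off [np.float64(-0.9), np.float64(455.7), np.float64(3.5)] [np.float64(-0.12), np.float64(-0.75), np.float64(14.47)] tcp [0.5484 0.1992 0.1537] yaw 6.57 t 13.15
```

```bash
python3 -m crank '[{"grip":0,"offset":[0,455,0],"angular":[0,-0.5,14.4]},{"grip":0,"offset":[0,455,0],"angular":[0,-0.5,14.4]},{"grip":0,"offset":[0,455,0],"angular":[0,-0.5,14.4]},{"grip":0,"offset":[0,455,0],"angular":[0,-0.5,14.4]},{"grip":0,"offset":[0,455,0],"angular":[0,-0.5,14.4]},{"grip":0,"offset":[0,455,0],"angular":[0,-0.5,14.4]},{"grip":0,"offset":[0,455,0],"angular":[0,-0.5,14.4]},{"grip":0,"offset":[0,455,0],"angular":[0,-0.5,14.4]},{"grip":0,"offset":[0,455,0],"angular":[0,-0.5,14.4]},{"grip":0,"offset":[0,455,0],"angular":[0,-0.5,14.4]}]'; python3 - <<'E'
from fit import *
s=snap('top','t6.png',(120,140,250,240),6)
snap('top','t6b.png')
print(fit(s,(193,190),FOOT,.024,.016,.11,r=26))
for n,uv,d,h in [("cap",(284,181),PK,.01),("pB",(371,180),PK,.01)]: print(n,np.round(fit(s,uv,d,0,h),4))
go([.5997,-.2536,.002],-7.9)
E
```

```text
t: 14.15
tcp_pos: [0.5966, -0.2612, 0.1471]
tool_rot: [0.997, -0.071, -0.003, 0.002]
force: [0.5, 0.6, 0.8]
finger_gap: 1.002
(np.float64(0.5406006390464224), np.float64(0.20160543756514604), np.float64(-2.3172464316447394), np.float64(1622.8085628128606))
cap [ 5.93300e-01 -9.19000e-02 -8.28330e+00  6.59387e+02]
pB [ 5.803000e-01 -3.943000e-01  1.418380e+01  9.796853e+02]
off [np.float64(5.6), np.float64(-2.8), np.float64(144.6)] [np.float64(0.07), np.float64(0.57), np.float64(-0.13)] tcp [ 0.5951 -0.2557  0.1466] yaw -8.03 t 14.25
```

View pics/t6.png

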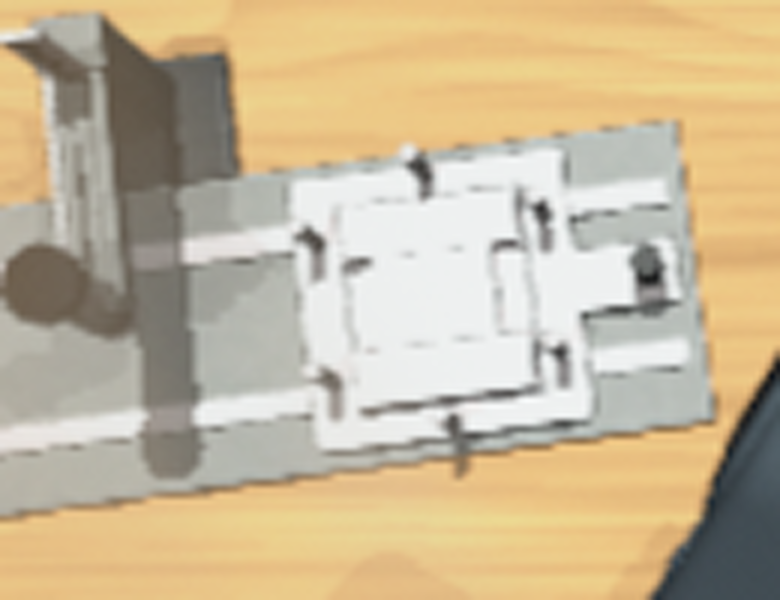

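View pics/t6b.png

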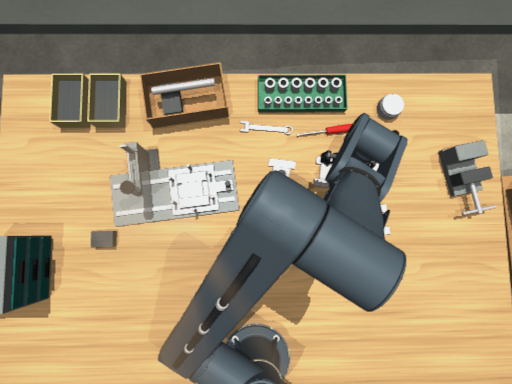

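```bash
cat > ov.py <<'E'
from fit import *
def overlay(s,fn,box,k,items):
    x0,y0,x1,y1=box; im=cv2.resize(s["pixels"][y0:y1,x0:x1,::-1],None,fx=k,fy=k,interpolation=cv2.INTER_CUBIC)
    for P,col in items:
        q=np.array([((proj(s,p)+.5-[x0,y0])*k-.5) for p in P]); cv2.polylines(im,[np.round(q*16).astype(np.int32)],True,col,1,cv2.LINE_AA,4)
    cv2.imwrite("pics/"+fn,im)
def rect(p,L,W,z):
    x,y,th=p;c,s=np.cos(th),np.sin(th);o=np.array([(-L,-W),(L,-W),(L,W),(-L,W)])/2000@np.array([[c,s],[-s,c]])+[x,y]
    return np.c_[o,np.full(4,z)]
E
python3 - <<'E'
from ov import *
s=vision.snapshot("top"); p=(.5435,.198,np.radians(6.6))
overlay(s,"t7.png",(168,165,222,214),14,[(rect(p,150,150,.024),(0,0,255)),(rect(p,115,100,.024),(0,200,0)),(prism(p,*FOOT,.024,.016)[1],(255,0,0))])
E
```

```text
(no output)
```

View pics/t7.png

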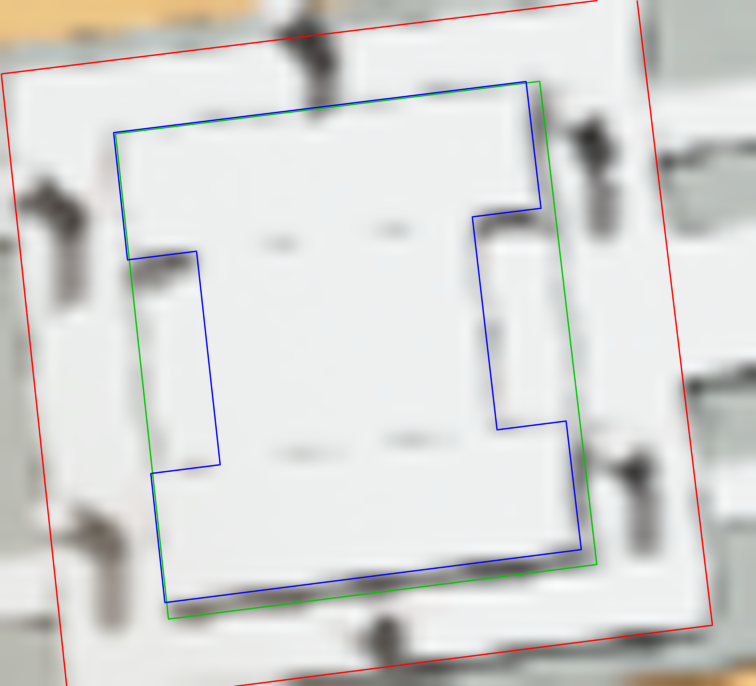

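```bash
python3 - <<'E'
from ov import *
g=sum(cv2.cvtColor(vision.snapshot("top")["pixels"],cv2.COLOR_RGB2GRAY).astype(np.float32) for _ in range(4))/4
s=vision.snapshot("top"); p=(.5435,.198); th=np.radians(6.6)
ex=np.array([np.cos(th),np.sin(th)]);ey=np.array([-np.sin(th),np.cos(th)])
def prof(xs,ys,z):
    out=[]
    for y in ys:
        pts=np.array([proj(s,[*(np.array(p)+ex*x/1000+ey*y/1000),z]) for x in xs],np.float32)
        out.append(cv2.remap(g,pts[:,0:1],pts[:,1:2],cv2.INTER_CUBIC).mean())
    return np.array(out)
def profx(xs,ys,z):
    out=[]
    for x in xs:
        pts=np.array([proj(s,[*(np.array(p)+ex*x/1000+ey*y/1000),z]) for y in ys],np.float32)
        out.append(cv2.remap(g,pts[:,0:1],pts[:,1:2],cv2.INTER_CUBIC).mean())
    return np.array(out)
xs=np.arange(-18,13,1.)
for lab,lo,hi,z in(("outl -y",-58,-42,.024),("outl +y",42,58,.024),("waist -y",-40,-24,.04),("table -y",-82,-68,.024),("table +y",68,82,.024)):
    ys=np.arange(lo,hi,1.);print(lab,lo,np.round(prof(xs,ys,z)).astype(int))
ys=np.r_[np.arange(-28,-14,1.),np.arange(14,28,1.)]
for lab,lo,hi,z in(("outl +x",48,66,.024),("outl -x",-66,-48,.024),("top +x z40",46,66,.04),("top -x z40",-66,-46,.04),("table -x",-82,-68,.024),("table +x",68,82,.024)):
    xx=np.arange(lo,hi,1.);print(lab,lo,np.round(profx(xx,ys,z)).astype(int))
E
```

```text
outl -y -58 [240 240 240 239 234 227 219 214 212 214 219 225 232 237 240 240]
outl +y 42 [238 238 238 236 230 223 215 210 209 211 217 224 230 235 237 237]
waist -y -40 [240 241 240 236 229 220 212 208 208 213 220 228 235 239 241 240]
table -y -82 [232 232 232 231 231 231 232 234 236 238 238 239 240 240]
table +y 68 [236 237 237 235 230 223 214 204 193 185 181 182 184 186]
outl +x 48 [239 239 239 239 240 241 239 234 225 217 214 218 225 232 236 238 239 239]
outl -x -66 [238 238 240 243 242 232 213 187 156 128 114 122 148 184 216 235 240 239]
top +x z40 46 [239 239 239 240 240 240 235 228 220 216 218 224 231 236 238 239 239 239
 239 239]
top -x z40 -66 [238 241 243 240 227 205 177 146 122 116 130 161 197 225 238 240 239 239
 239 238]
table -x -82 [187 185 173 153 135 127 136 159 190 215 231 238 239 239]
table +x 68 [239 240 241 242 238 230 218 204 194 189 187 185 181 177]
```

```bash
python3 - <<'E'
from fit import *
snap('side','s8.png',(260,180,420,290),5)
go([.5997,-.2536,.002],-7.9)
E
```

```text
off [np.float64(5.8), np.float64(0.6), np.float64(145.7)] [np.float64(0.08), np.float64(0.56), np.float64(0.18)] tcp [ 0.5955 -0.2522  0.1478] yaw -7.73 t 14.6
```

View pics/s8.png

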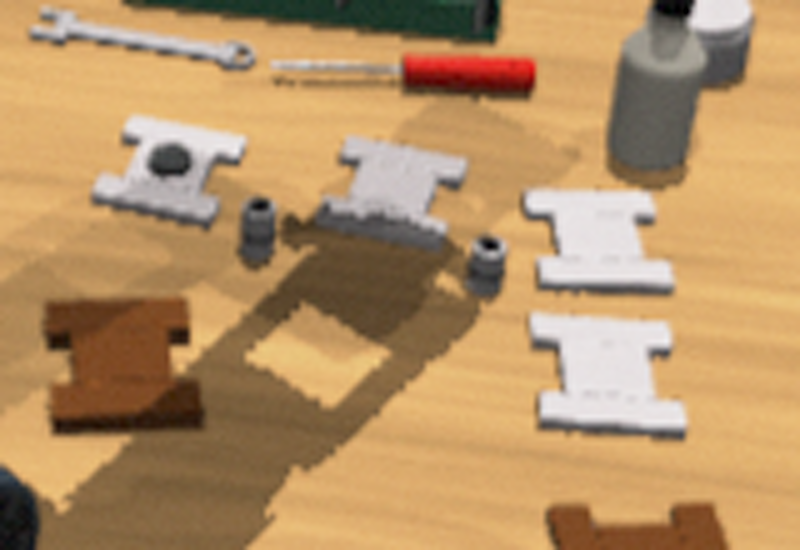

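```bash
python3 -m crank '[{"grip":0,"offset":[5.8,0.6,40],"angular":[0,0.56,0.1]},{"grip":0,"offset":[5.8,0.6,80],"angular":[0,0.56,0.1]},{"grip":0,"offset":[5.8,0.6,115],"angular":[0,0.56,0.1]},{"grip":0,"offset":[5.8,0.6,138],"angular":[0,0.56,0.1]},{"grip":0,"offset":[5.8,0.6,145],"angular":[0,0.56,0.1]},{"grip":0,"offset":[5.8,0.6,145],"angular":[0,0.56,0.1]},{"grip":0,"offset":[5.8,0.6,145],"angular":[0,0.56,0.1]}]'; python3 - <<'E'
from fit import *
s=vision.snapshot("side")
for n,uv in [("cap",(285,216)),("pB",(379,227)),("pC",(381,254))]: print(n,np.round(fit(s,uv,PK,0,.01,r=34),4))
go([.5997,-.2536,.001],-7.9)
E
```

```text
t: 15.3
tcp_pos: [0.6008, -0.2555, 0.004]
tool_rot: [0.998, -0.069, 0.001, 0.001]
force: [-0.1, -0.4, 0.2]
finger_gap: 1.003
cap [ 0.5914 -0.0924 -7.5839  7.4223]
pB [ 0.571  -0.3961  7.9559  7.7815]
pC [ 0.4346 -0.4018  5.5086  8.2066]
off [np.float64(-1.6), np.float64(-1.9), np.float64(3.4)] [np.float64(0.17), np.float64(-0.19), np.float64(-0.01)] tcp [ 0.601  -0.2557  0.0044] yaw -7.91 t 15.35
```

```bash
python3 -m crank '[{"grip":0,"offset":[-1.4,-1.9,3.2],"angular":[0,0,0]},{"grip":0,"offset":[-1.4,-1.9,3.2],"angular":[0,0,0]},{"grip":0.5,"offset":[-1.4,-1.9,3.2],"angular":[0,0,0]},{"grip":1,"offset":[-1.4,-1.9,3.2],"angular":[0,0,0]},{"grip":1,"offset":[-1.4,-1.9,3.2],"angular":[0,0,0]},{"grip":1,"offset":[-1.4,-1.9,3.2],"angular":[0,0,0]},{"grip":1,"offset":[-1.4,-1.9,3.2],"angular":[0,0,0]}]' 60; python3 - <<'E'
from fit import *
go([.5997,-.2536,.15],-7.9)
E
```

```text
t: 16.05
tcp_pos: [0.599, -0.2536, 0.0004]
tool_rot: [0.998, -0.069, 0.001, 0.001]
force: [-0.5, -0.1, 5.0]
finger_gap: 0.631
off [np.float64(0.9), np.float64(0.3), np.float64(-149.6)] [np.float64(0.13), np.float64(-0.08), np.float64(-0.04)] tcp [ 5.990e-01 -2.536e-01  4.000e-04] yaw -7.94 t 16.05
```

```bash
python3 -m crank '[{"grip":1,"offset":[0,0,-20],"angular":[0,0,0]},{"grip":1,"offset":[0,0,-60],"angular":[0,0,0]},{"grip":1,"offset":[0,0,-100],"angular":[0,0,0]},{"grip":1,"offset":[0,0,-140],"angular":[0,0,0]},{"grip":1,"offset":[0,0,-150],"angular":[0,0,0]},{"grip":1,"offset":[0,0,-150],"angular":[0,0,0]}]'; python3 -c "
from h import *
go([.5427,.198,.15],6.6)"
```

```text
t: 16.65
tcp_pos: [0.5994, -0.2534, 0.151]
tool_rot: [0.998, -0.069, 0.002, 0.002]
force: [-0.7, -0.6, -2.1]
finger_gap: 0.632
off [np.float64(-118.5), np.float64(-439.2), np.float64(-0.8)] [np.float64(0.2), np.float64(-0.18), np.float64(-14.54)] tcp [ 0.5994 -0.2534  0.151 ] yaw -7.94 t 16.65
```

```bash
python3 -m crank '[{"grip":1,"offset":[-6,-22,0],"angular":[0,0,-0.7]},{"grip":1,"offset":[-18,-66,0],"angular":[0,0,-2.2]},{"grip":1,"offset":[-30,-110,0],"angular":[0,0,-3.6]},{"grip":1,"offset":[-42,-154,0],"angular":[0,0,-5]},{"grip":1,"offset":[-54,-198,0],"angular":[0,0,-6.5]},{"grip":1,"offset":[-66,-242,0],"angular":[0,0,-8]},{"grip":1,"offset":[-78,-286,0],"angular":[0,0,-9.5]},{"grip":1,"offset":[-90,-330,0],"angular":[0,0,-11]},{"grip":1,"offset":[-100,-374,0],"angular":[0.1,0,-13]},{"grip":1,"offset":[-109,-405,0],"angular":[0.1,-0.1,-14.5]}]'; python3 -c "
from h import *
go([.5427,.198,.15],6.6)"
```

```text
t: 17.65
tcp_pos: [0.5439, 0.1658, 0.1459]
tool_rot: [0.998, 0.059, -0.004, -0.0]
force: [-0.2, -0.4, -1.9]
finger_gap: 0.631
off [np.float64(2.5), np.float64(-32.2), np.float64(-4.1)] [np.float64(-0.06), np.float64(0.42), np.float64(0.11)] tcp [0.5439 0.1658 0.1459] yaw 6.71 t 17.65
```

```bash
python3 -m crank '[{"grip":1,"offset":[-5,-17,0],"angular":[0,0,0]},{"grip":1,"offset":[-9,-33,0],"angular":[0,0,0]},{"grip":1,"offset":[-9,-34,0],"angular":[0,0,0]},{"grip":1,"offset":[-9,-34,0],"angular":[0,0,0]},{"grip":1,"offset":[-9,-34,0],"angular":[0,0,0]}]'; python3 -c "
from h import *
go([.5427,.198,.048],6.6)"
```

```text
t: 18.15
tcp_pos: [0.5341, 0.1949, 0.1483]
tool_rot: [0.998, 0.057, -0.001, 0.0]
force: [-0.4, 0.5, -1.5]
finger_gap: 0.631
off [np.float64(9.1), np.float64(-2.1), np.float64(100.3)] [np.float64(0.01), np.float64(0.12), np.float64(-0.11)] tcp [0.5341 0.1949 0.1483] yaw 6.49 t 18.15
```

```bash
python3 -m crank '[{"grip":1,"offset":[5,-2,0],"angular":[0,0.1,0]},{"grip":1,"offset":[9,-2.5,10],"angular":[0,0.1,-0.1]},{"grip":1,"offset":[9,-2.5,35],"angular":[0,0.1,-0.1]},{"grip":1,"offset":[9,-2.5,60],"angular":[0,0.1,-0.1]},{"grip":1,"offset":[9,-2.5,85],"angular":[0,0.1,-0.1]},{"grip":1,"offset":[9,-2.5,98],"angular":[0,0.1,-0.1]},{"grip":1,"offset":[9,-2.5,100],"angular":[0,0.1,-0.1]},{"grip":1,"offset":[9,-2.5,100],"angular":[0,0.1,-0.1]},{"grip":1,"offset":[9,-2.5,100],"angular":[0,0.1,-0.1]}]'; python3 -c "
from h import *
go([.5427,.198,.041],6.6)"
```

```text
t: 19.05
tcp_pos: [0.5433, 0.1996, 0.0498]
tool_rot: [0.998, 0.058, 0.001, -0.0]
force: [-0.5, 0.4, -1.2]
finger_gap: 0.633
off [np.float64(-0.8), np.float64(1.6), np.float64(8.8)] [np.float64(-0.02), np.float64(-0.14), np.float64(0.05)] tcp [0.5433 0.1996 0.0498] yaw 6.65 t 19.05
```

```bash
python3 -m crank '[{"grip":1,"offset":[-0.6,1.5,5],"angular":[0,-0.1,0]},{"grip":1,"offset":[-0.6,1.5,9],"angular":[0,-0.1,0]},{"grip":1,"offset":[-0.6,1.5,9],"angular":[0,-0.1,0]},{"grip":1,"offset":[-0.6,1.5,9],"angular":[0,-0.1,0]}]'; python3 -c "
from h import *
go([.5427,.198,.041],6.6)"
```

```text
t: 19.45
tcp_pos: [0.5424, 0.1979, 0.0404]
tool_rot: [0.998, 0.058, -0.0, -0.0]
force: [-0.5, -0.2, 2.4]
finger_gap: 0.629
off [np.float64(0.3), np.float64(-0.0), np.float64(-0.6)] [np.float64(-0.01), np.float64(0.01), np.float64(0.07)] tcp [0.5424 0.1979 0.0404] yaw 6.67 t 19.45
```

```bash
python3 -m crank '[{"grip":0.6,"offset":[0,0,0.2],"angular":[0,0,0]},{"grip":0.3,"offset":[0,0,-1],"angular":[0,0,0]},{"grip":0,"offset":[0,0,-2],"angular":[0,0,0]},{"grip":0,"offset":[0,0,-2],"angular":[0,0,0]},{"grip":0,"offset":[0,0,-40],"angular":[0,0,0]},{"grip":0,"offset":[0,0,-80],"angular":[0,0,0]},{"grip":0,"offset":[0,0,-110],"angular":[0,0,0]},{"grip":0,"offset":[0,0,-110],"angular":[0,0,0]}]'; python3 -c "
from h import *
go([.5734,-.3968,.15],8.3)"
```

```text
t: 20.25
tcp_pos: [0.545, 0.1986, 0.1541]
tool_rot: [0.998, 0.058, 0.004, -0.001]
force: [0.6, -0.3, -0.4]
finger_gap: 1.002
off [np.float64(-41.1), np.float64(594.7), np.float64(3.3)] [np.float64(-0.04), np.float64(-0.45), np.float64(-1.63)] tcp [0.545  0.1986 0.1541] yaw 6.67 t 20.25
```

```bash
python3 -m crank '[{"grip":0,"offset":[-30,435,0],"angular":[0,-0.4,-1.6]},{"grip":0,"offset":[-30,435,0],"angular":[0,-0.4,-1.6]},{"grip":0,"offset":[-30,435,0],"angular":[0,-0.4,-1.6]},{"grip":0,"offset":[-30,435,0],"angular":[0,-0.4,-1.6]},{"grip":0,"offset":[-30,435,0],"angular":[0,-0.4,-1.6]},{"grip":0,"offset":[-30,435,0],"angular":[0,-0.4,-1.6]},{"grip":0,"offset":[-30,435,0],"angular":[0,-0.4,-1.6]},{"grip":0,"offset":[-30,435,0],"angular":[0,-0.4,-1.6]},{"grip":0,"offset":[-30,435,0],"angular":[0,-0.4,-1.6]},{"grip":0,"offset":[-30,435,0],"angular":[0,-0.4,-1.6]}]'; python3 - <<'E'
from ov import *
s=vision.snapshot("side"); im=s["pixels"][:,:,::-1]
cv2.imwrite("pics/s9.png",cv2.resize(im[180:290,260:420],None,fx=5,fy=5,interpolation=cv2.INTER_CUBIC))
s=vision.snapshot("top"); p=(.5435,.198,np.radians(6.6))
overlay(s,"t9.png",(168,160,222,214),12,[(rect(p,115,100,.024),(0,200,0)),(prism(p,*PK,.04,.01)[1],(255,0,0))])
print("bottle",ray(s,393,134,.14),ray(s,385,145,.0))
for n,uv,d,h in [("pB",(371,180),PK,.01),("pC",(374,221),PK,.01)]: print(n,np.round(fit(s,uv,d,0,h),4))
go([.5734,-.3968,.15],8.3)
E
```

```text
t: 21.25
tcp_pos: [0.5629, -0.2431, 0.1486]
tool_rot: [0.998, 0.069, -0.004, 0.001]
force: [-0.9, 0.6, 0.0]
finger_gap: 1.003
bottle [ 0.69389623 -0.42701768  0.14      ] [ 0.69223    -0.45502801  0.        ]
pB [ 5.730000e-01 -3.730000e-01 -3.088440e+01  9.793286e+02]
pC [ 4.378000e-01 -4.018000e-01  4.034500e+00  7.180262e+02]
off [np.float64(-10.9), np.float64(159.1), np.float64(-2.0)] [np.float64(-0.16), np.float64(0.6), np.float64(-0.17)] tcp [ 0.5616 -0.2378  0.1483] yaw 8.13 t 21.35
```

View pics/s9.png

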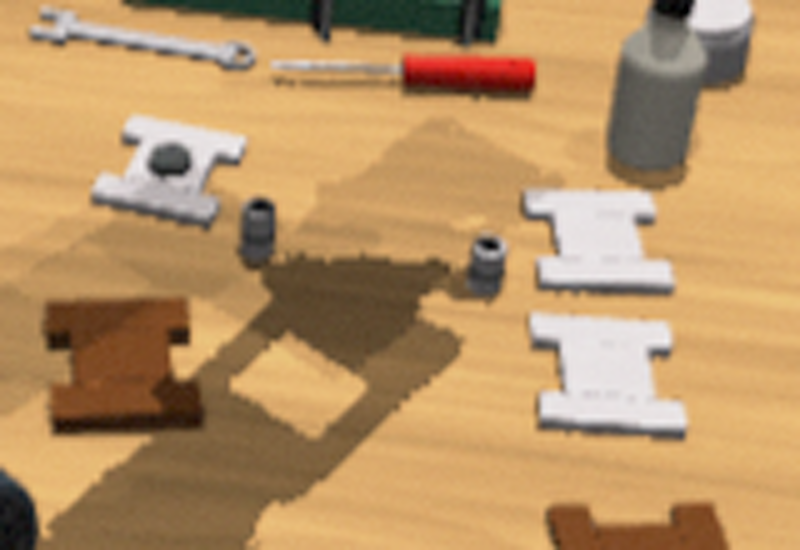

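View pics/t9.png

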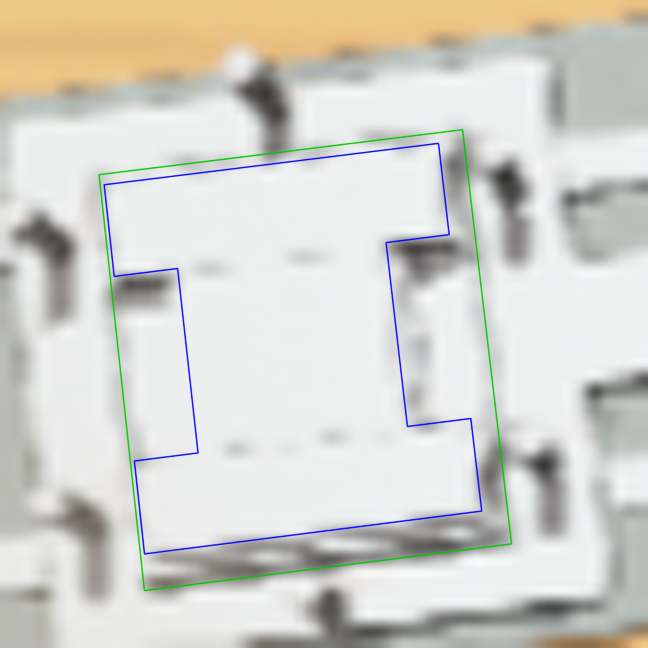

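```bash
python3 -m crank '[{"grip":0,"offset":[-10.9,159,0],"angular":[-0.1,0.6,-0.1]},{"grip":0,"offset":[-10.9,159,0],"angular":[-0.1,0.6,-0.1]},{"grip":0,"offset":[-10.9,159,0],"angular":[-0.1,0.6,-0.1]},{"grip":0,"offset":[-10.9,159,0],"angular":[-0.1,0.6,-0.1]},{"grip":0,"offset":[-10.9,159,0],"angular":[-0.1,0.6,-0.1]},{"grip":0,"offset":[-10.9,159,0],"angular":[-0.1,0.6,-0.1]}]'; python3 - <<'E'
from ov import *
s=vision.snapshot("side")
print(fit(s,(379,227),PK,0,.01,r=34))
go([.5732,-.3968,.001],8.3)
E
```

```text
t: 21.95
tcp_pos: [0.5743, -0.3934, 0.1487]
tool_rot: [0.997, 0.074, -0.0, -0.001]
force: [0.3, 0.7, -0.0]
finger_gap: 1.001
(np.float64(0.570310356834531), np.float64(-0.39594809638259454), np.float64(8.098975552805863), np.float64(8.325248331043284))
off [np.float64(-1.8), np.float64(3.7), np.float64(148.0)] [np.float64(-0.1), np.float64(-0.01), np.float64(0.19)] tcp [ 0.5745 -0.3932  0.149 ] yaw 8.49 t 22.0
```

```bash
python3 -m crank '[{"grip":0,"offset":[-1.8,3.7,40],"angular":[0,0,0.2]},{"grip":0,"offset":[-1.8,3.7,80],"angular":[0,0,0.2]},{"grip":0,"offset":[-1.8,3.7,115],"angular":[0,0,0.2]},{"grip":0,"offset":[-1.8,3.7,138],"angular":[0,0,0.2]},{"grip":0,"offset":[-1.8,3.7,146],"angular":[0,0,0.2]},{"grip":0,"offset":[-1.8,3.7,146],"angular":[0,0,0.2]},{"grip":0,"offset":[-1.8,3.7,146],"angular":[0,0,0.2]}]'; python3 - <<'E'
from fit import *
go([.5732,-.3968,.001],8.3)
E
```

```text
t: 22.7
tcp_pos: [0.5748, -0.4002, 0.0051]
tool_rot: [0.997, 0.072, 0.002, 0.001]
force: [-0.3, -0.2, 0.0]
finger_gap: 1.004
off [np.float64(-1.1), np.float64(-3.6), np.float64(4.1)] [np.float64(0.16), np.float64(-0.18), np.float64(-0.07)] tcp [ 0.5748 -0.4002  0.0051] yaw 8.23 t 22.7
```

```bash
python3 -m crank '[{"grip":0,"offset":[-1.1,-2.5,3.6],"angular":[0.1,-0.1,0]},{"grip":0,"offset":[-1.1,-2.5,3.6],"angular":[0.1,-0.1,0]},{"grip":0.5,"offset":[-1.1,-2.5,3.6],"angular":[0.1,-0.1,0]},{"grip":1,"offset":[-1.1,-2.5,3.6],"angular":[0.1,-0.1,0]},{"grip":1,"offset":[-1.1,-2.5,3.6],"angular":[0.1,-0.1,0]},{"grip":1,"offset":[-1.1,-2.5,3.6],"angular":[0.1,-0.1,0]},{"grip":1,"offset":[-1.1,-2.5,3.6],"angular":[0.1,-0.1,0]}]' 60; python3 - <<'E'
from fit import *
go([.5732,-.3968,.15],8.3)
E
python3 -m crank '[{"grip":1,"offset":[0,0,-20],"angular":[0,0,0]},{"grip":1,"offset":[0,0,-60],"angular":[0,0,0]},{"grip":1,"offset":[0,0,-100],"angular":[0,0,0]},{"grip":1,"offset":[0,0,-140],"angular":[0,0,0]},{"grip":1,"offset":[0,0,-150],"angular":[0,0,0]},{"grip":1,"offset":[0,0,-150],"angular":[0,0,0]}]'; python3 -c "
from h import *
go([.5435,.198,.15],6.6)"
```

```text
t: 23.4
tcp_pos: [0.5728, -0.3987, 0.0013]
tool_rot: [0.997, 0.071, 0.001, 0.0]
force: [0.5, 0.9, 6.2]
finger_gap: 0.627
off [np.float64(0.9), np.float64(-1.8), np.float64(-148.7)] [np.float64(0.03), np.float64(-0.06), np.float64(-0.15)] tcp [ 0.5728 -0.3987  0.0013] yaw 8.15 t 23.4
t: 24.0
tcp_pos: [0.573, -0.3991, 0.1518]
tool_rot: [0.997, 0.071, 0.001, 0.001]
force: [-0.4, 0.2, -3.3]
finger_gap: 0.629
off [np.float64(55.5), np.float64(-595.3), np.float64(0.4)] [np.float64(0.15), np.float64(-0.14), np.float64(1.56)] tcp [ 0.573  -0.3991  0.1518] yaw 8.16 t 24.0
```

```bash
python3 -m crank '[{"grip":1,"offset":[2,-22,0],"angular":[0,0,0.1]},{"grip":1,"offset":[6,-66,0],"angular":[0,0,0.2]},{"grip":1,"offset":[10,-112,0],"angular":[0,0,0.4]},{"grip":1,"offset":[15,-158,0],"angular":[0,0,0.6]},{"grip":1,"offset":[19,-204,0],"angular":[0,0,0.8]},{"grip":1,"offset":[23,-250,0],"angular":[0,0,1]},{"grip":1,"offset":[28,-296,0],"angular":[0,0,1.2]},{"grip":1,"offset":[32,-342,0],"angular":[0,0,1.4]},{"grip":1,"offset":[36,-388,0],"angular":[0,0,1.5]},{"grip":1,"offset":[40,-430,0],"angular":[0,0,1.5]}]'; python3 -m crank '[{"grip":1,"offset":[4,-40,0],"angular":[0,0,0]},{"grip":1,"offset":[8,-80,0],"angular":[0,0,0]},{"grip":1,"offset":[12,-120,0],"angular":[0,0,0]},{"grip":1,"offset":[16,-150,0],"angular":[0,0,0]},{"grip":1,"offset":[18,-164,0],"angular":[0,0,0]},{"grip":1,"offset":[18,-164,0],"angular":[0,0,0]},{"grip":1,"offset":[18,-164,0],"angular":[0,0,0]},{"grip":1,"offset":[18,-164,0],"angular":[0,0,0]}]';python3 -c "
from h import *
go([.5430,.198,.059],6.6)"
```

```text
t: 25.0
tcp_pos: [0.5483, 0.0353, 0.1476]
tool_rot: [0.998, 0.058, -0.003, -0.001]
force: [-0.2, -0.1, -1.9]
finger_gap: 0.629
t: 25.8
tcp_pos: [0.5495, 0.1963, 0.1498]
tool_rot: [0.998, 0.057, -0.001, 0.0]
force: [0.6, -0.4, -1.4]
finger_gap: 0.626
off [np.float64(-6.2), np.float64(-2.4), np.float64(90.8)] [np.float64(0.01), np.float64(0.08), np.float64(-0.03)] tcp [0.5495 0.1963 0.1498] yaw 6.57 t 25.8
```

```bash
python3 -m crank '[{"grip":1,"offset":[-4,-2,0],"angular":[0,0,0]},{"grip":1,"offset":[-6.2,-2,10],"angular":[0,0,0]},{"grip":1,"offset":[-6.2,-2,35],"angular":[0,0,0]},{"grip":1,"offset":[-6.2,-2,60],"angular":[0,0,0]},{"grip":1,"offset":[-6.2,-2,80],"angular":[0,0,0]},{"grip":1,"offset":[-6.2,-2,90],"angular":[0,0,0]},{"grip":1,"offset":[-6.2,-2,90],"angular":[0,0,0]},{"grip":1,"offset":[-6.2,-2,90],"angular":[0,0,0]},{"grip":1,"offset":[-6.2,-2,90],"angular":[0,0,0]}]'; python3 -c "
from h import *
go([.5430,.198,.0515],6.6)"
```

```text
t: 26.7
tcp_pos: [0.5443, 0.1994, 0.0615]
tool_rot: [0.998, 0.058, 0.001, -0.0]
force: [-0.2, 0.9, -1.9]
finger_gap: 0.625
off [np.float64(-1.4), np.float64(1.2), np.float64(9.9)] [np.float64(-0.03), np.float64(-0.14), np.float64(0.05)] tcp [0.5443 0.1994 0.0615] yaw 6.65 t 26.7
```

```bash
python3 -m crank '[{"grip":1,"offset":[-1.1,1.2,5],"angular":[0,-0.1,0]},{"grip":1,"offset":[-1.1,1.2,9.5],"angular":[0,-0.1,0]},{"grip":1,"offset":[-1.1,1.2,10],"angular":[0,-0.1,0]},{"grip":1,"offset":[-1.1,1.2,10],"angular":[0,-0.1,0]}]'; python3 -c "
from h import *
go([.5430,.198,.0515],6.6)"
```

```text
t: 27.1
tcp_pos: [0.5427, 0.198, 0.0512]
tool_rot: [0.998, 0.058, -0.0, -0.0]
force: [-1.1, -0.9, 3.5]
finger_gap: 0.629
off [np.float64(0.3), np.float64(-0.0), np.float64(-0.3)] [np.float64(-0.02), np.float64(0.03), np.float64(0.07)] tcp [0.5427 0.198  0.0512] yaw 6.67 t 27.1
```

Contact. Release, lift, go to pC.

```bash
python3 -m crank '[{"grip":0.6,"offset":[0,0,0.2],"angular":[0,0,0]},{"grip":0.3,"offset":[0,0,-1],"angular":[0,0,0]},{"grip":0,"offset":[0,0,-2],"angular":[0,0,0]},{"grip":0,"offset":[0,0,-2],"angular":[0,0,0]},{"grip":0,"offset":[0,0,-40],"angular":[0,0,0]},{"grip":0,"offset":[0,0,-80],"angular":[0,0,0]},{"grip":0,"offset":[0,0,-100],"angular":[0,0,0]},{"grip":0,"offset":[0,0,-100],"angular":[0,0,0]}]'; python3 -c "
from h import *
go([.4364,-.4027,.15],5.3)"
```

```text
t: 27.9
tcp_pos: [0.5449, 0.1984, 0.1536]
tool_rot: [0.998, 0.058, 0.003, -0.001]
force: [-0.1, 0.1, -0.7]
finger_gap: 0.999
off [np.float64(-177.6), np.float64(584.5), np.float64(2.1)] [np.float64(-0.05), np.float64(-0.33), np.float64(1.37)] tcp [0.5449 0.1984 0.1536] yaw 6.67 t 27.9
```

```bash
python3 -m crank '[{"grip":0,"offset":[-133,438,0],"angular":[0,-0.3,1.3]},{"grip":0,"offset":[-133,438,0],"angular":[0,-0.3,1.3]},{"grip":0,"offset":[-133,438,0],"angular":[0,-0.3,1.3]},{"grip":0,"offset":[-133,438,0],"angular":[0,-0.3,1.3]},{"grip":0,"offset":[-133,438,0],"angular":[0,-0.3,1.3]},{"grip":0,"offset":[-133,438,0],"angular":[0,-0.3,1.3]},{"grip":0,"offset":[-133,438,0],"angular":[0,-0.3,1.3]},{"grip":0,"offset":[-133,438,0],"angular":[0,-0.3,1.3]},{"grip":0,"offset":[-133,438,0],"angular":[0,-0.3,1.3]},{"grip":0,"offset":[-133,438,0],"angular":[0,-0.3,1.3]}]'; python3 -m crank '[{"grip":0,"offset":[-44,146,0],"angular":[0,0,0]},{"grip":0,"offset":[-44,146,0],"angular":[0,0,0]},{"grip":0,"offset":[-44,146,0],"angular":[0,0,0]},{"grip":0,"offset":[-44,146,0],"angular":[0,0,0]},{"grip":0,"offset":[-44,146,0],"angular":[0,0,0]}]'; python3 - <<'E'
from ov import *
s=vision.snapshot("side"); im=s["pixels"][:,:,::-1]
cv2.imwrite("pics/s10.png",cv2.resize(im[180:290,260:420],None,fx=5,fy=5,interpolation=cv2.INTER_CUBIC))
print(fit(s,(381,254),PK,0,.01,r=34))
s=vision.snapshot("top"); p=(.5435,.198,np.radians(6.6))
overlay(s,"t10.png",(168,160,222,214),12,[(rect(p,115,100,.024),(0,200,0)),(prism(p,*PK,.05,.01)[1],(255,0,0))])
go([.4364,-.4027,.001],5.3)
E
```

```text
t: 28.9
tcp_pos: [0.4607, -0.2582, 0.1494]
tool_rot: [0.999, 0.044, -0.003, 0.001]
force: [0.3, -0.1, -0.1]
finger_gap: 1.002
t: 29.4
tcp_pos: [0.4303, -0.402, 0.1492]
tool_rot: [0.999, 0.046, -0.004, -0.001]
force: [-1.0, 0.3, -0.3]
finger_gap: 0.997
(np.float64(0.4339542613653944), np.float64(-0.40168886608069393), np.float64(4.762604355926091), np.float64(8.56105318035537))
off [np.float64(6.7), np.float64(4.1), np.float64(148.4)] [np.float64(-0.22), np.float64(0.48), np.float64(0.1)] tcp [ 0.4307 -0.3997  0.1495] yaw 5.4 t 29.5
```

View pics/s10.png

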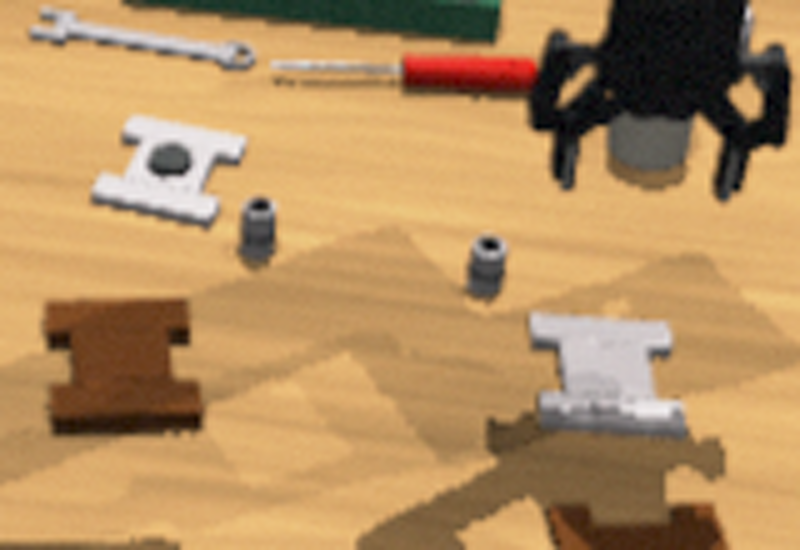

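View pics/t10.png

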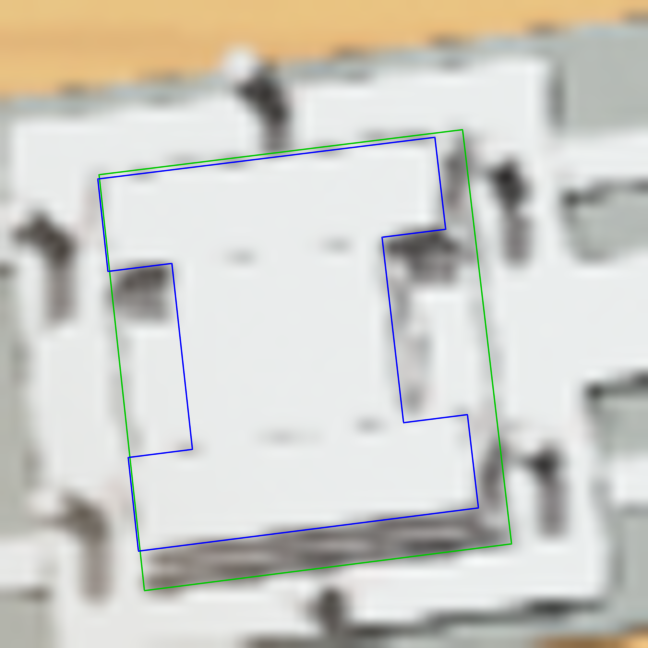

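```bash
python3 -m crank '[{"grip":0,"offset":[6,3,40],"angular":[-0.2,0.5,0]},{"grip":0,"offset":[6,3,80],"angular":[-0.2,0.5,0]},{"grip":0,"offset":[6,3,115],"angular":[-0.2,0.5,0]},{"grip":0,"offset":[6,3,138],"angular":[-0.2,0.5,0]},{"grip":0,"offset":[6,3,146],"angular":[-0.2,0.5,0]},{"grip":0,"offset":[6,3,146],"angular":[-0.2,0.5,0]},{"grip":0,"offset":[6,3,146],"angular":[-0.2,0.5,0]}]'; python3 - <<'E'
from fit import *
go([.4364,-.4027,.0008],5.3)
E
```

```text
t: 30.2
tcp_pos: [0.4372, -0.4042, 0.0056]
tool_rot: [0.999, 0.047, 0.001, 0.002]
force: [0.1, 0.3, 0.5]
finger_gap: 0.997
off [np.float64(-0.7), np.float64(-1.6), np.float64(4.8)] [np.float64(0.24), np.float64(-0.15), np.float64(0.13)] tcp [ 0.4372 -0.4042  0.0056] yaw 5.43 t 30.2
```

```bash
python3 -m crank '[{"grip":0,"offset":[-0.7,-1.2,4.3],"angular":[0.2,-0.1,0.1]},{"grip":0,"offset":[-0.7,-1.2,4.3],"angular":[0.2,-0.1,0.1]},{"grip":0.5,"offset":[-0.7,-1.2,4.3],"angular":[0.2,-0.1,0.1]},{"grip":1,"offset":[-0.7,-1.2,4.3],"angular":[0.2,-0.1,0.1]},{"grip":1,"offset":[-0.7,-1.2,4.3],"angular":[0.2,-0.1,0.1]},{"grip":1,"offset":[-0.7,-1.2,4.3],"angular":[0.2,-0.1,0.1]},{"grip":1,"offset":[-0.7,-1.2,4.3],"angular":[0.2,-0.1,0.1]}]' 60; python3 - <<'E'
from fit import *
go([.4364,-.4027,.15],5.3)
E
python3 -m crank '[{"grip":1,"offset":[0,0,-20],"angular":[0,0,0]},{"grip":1,"offset":[0,0,-60],"angular":[0,0,0]},{"grip":1,"offset":[0,0,-100],"angular":[0,0,0]},{"grip":1,"offset":[0,0,-140],"angular":[0,0,0]},{"grip":1,"offset":[0,0,-150],"angular":[0,0,0]},{"grip":1,"offset":[0,0,-150],"angular":[0,0,0]}]'; python3 -c "
from h import *
go([.5435,.198,.15],6.6)"
```

```text
t: 30.9
tcp_pos: [0.4356, -0.4036, 0.0014]
tool_rot: [0.999, 0.046, 0.0, 0.0]
force: [-1.7, 1.0, 5.5]
finger_gap: 0.631
off [np.float64(0.9), np.float64(-0.7), np.float64(-148.6)] [np.float64(0.01), np.float64(-0.03), np.float64(-0.05)] tcp [ 0.4356 -0.4036  0.0014] yaw 5.25 t 30.9
t: 31.5
tcp_pos: [0.4361, -0.4042, 0.152]
tool_rot: [0.999, 0.046, 0.001, 0.001]
force: [-0.3, 0.6, -2.3]
finger_gap: 0.627
off [np.float64(162.2), np.float64(-589.8), np.float64(0.6)] [np.float64(0.17), np.float64(-0.12), np.float64(-1.34)] tcp [ 0.4361 -0.4042  0.152 ] yaw 5.26 t 31.5
```

```bash
python3 -m crank '[{"grip":1,"offset":[6,-22,0],"angular":[0,0,-0.1]},{"grip":1,"offset":[18,-66,0],"angular":[0,0,-0.2]},{"grip":1,"offset":[30,-110,0],"angular":[0,0,-0.4]},{"grip":1,"offset":[43,-156,0],"angular":[0,0,-0.6]},{"grip":1,"offset":[55,-200,0],"angular":[0,0,-0.8]},{"grip":1,"offset":[67,-245,0],"angular":[0,0,-1]},{"grip":1,"offset":[80,-290,0],"angular":[0,0,-1.1]},{"grip":1,"offset":[92,-335,0],"angular":[0,0,-1.2]},{"grip":1,"offset":[104,-380,0],"angular":[0,0,-1.3]},{"grip":1,"offset":[116,-423,0],"angular":[0,0,-1.3]}]'; python3 -m crank '[{"grip":1,"offset":[11,-40,0],"angular":[0,0,0]},{"grip":1,"offset":[22,-80,0],"angular":[0,0,0]},{"grip":1,"offset":[33,-120,0],"angular":[0,0,0]},{"grip":1,"offset":[41,-150,0],"angular":[0,0,0]},{"grip":1,"offset":[45,-167,0],"angular":[0,0,0]},{"grip":1,"offset":[45,-167,0],"angular":[0,0,0]},{"grip":1,"offset":[45,-167,0],"angular":[0,0,0]},{"grip":1,"offset":[45,-167,0],"angular":[0,0,0]}]';python3 -c "
from h import *
go([.5427,.198,.069],6.6)"
```

```text
t: 32.5
tcp_pos: [0.5104, 0.0307, 0.1481]
tool_rot: [0.998, 0.057, -0.003, -0.001]
force: [0.3, 0.6, -2.5]
finger_gap: 0.63
t: 33.3
tcp_pos: [0.5369, 0.1983, 0.1492]
tool_rot: [0.998, 0.057, -0.001, 0.0]
force: [0.4, -0.5, -1.5]
finger_gap: 0.63
off [np.float64(6.0), np.float64(1.0), np.float64(80.2)] [np.float64(0.01), np.float64(0.17), np.float64(-0.09)] tcp [0.5369 0.1983 0.1492] yaw 6.51 t 33.3
```

```bash
python3 -m crank '[{"grip":1,"offset":[4,1,0],"angular":[0,0,0]},{"grip":1,"offset":[6,1.2,10],"angular":[0,0.1,0]},{"grip":1,"offset":[6,1.2,35],"angular":[0,0.1,0]},{"grip":1,"offset":[6,1.2,60],"angular":[0,0.1,0]},{"grip":1,"offset":[6,1.2,75],"angular":[0,0.1,0]},{"grip":1,"offset":[6,1.2,80],"angular":[0,0.1,0]},{"grip":1,"offset":[6,1.2,80],"angular":[0,0.1,0]},{"grip":1,"offset":[6,1.2,80],"angular":[0,0.1,0]},{"grip":1,"offset":[6,1.2,80],"angular":[0,0.1,0]}]'; python3 -c "
from h import *
go([.5427,.198,.0615],6.6)"
```

```text
t: 34.2
tcp_pos: [0.5449, 0.1991, 0.0715]
tool_rot: [0.998, 0.057, 0.002, -0.0]
force: [-0.5, 0.1, -1.8]
finger_gap: 0.628
off [np.float64(-2.3), np.float64(0.8), np.float64(10.0)] [np.float64(-0.03), np.float64(-0.24), np.float64(-0.05)] tcp [0.5449 0.1991 0.0715] yaw 6.55 t 34.2
```

```bash
python3 -m crank '[{"grip":1,"offset":[-2,0.9,5],"angular":[0,-0.2,0]},{"grip":1,"offset":[-2,0.9,9.5],"angular":[0,-0.2,0]},{"grip":1,"offset":[-2,0.9,10],"angular":[0,-0.2,0]},{"grip":1,"offset":[-2,0.9,10],"angular":[0,-0.2,0]}]'; python3 -c "
from h import *
go([.5427,.198,.0615],6.6)"
```

```text
t: 34.6
tcp_pos: [0.5422, 0.1979, 0.0614]
tool_rot: [0.998, 0.057, -0.001, -0.0]
force: [-1.9, -0.3, 4.7]
finger_gap: 0.63
off [np.float64(0.5), np.float64(-0.1), np.float64(-0.1)] [np.float64(-0.01), np.float64(0.06), np.float64(-0.03)] tcp [0.5422 0.1979 0.0614] yaw 6.57 t 34.6
```

Release and go to the cap.

```bash
python3 -m crank '[{"grip":0.6,"offset":[0,0,0.2],"angular":[0,0,0]},{"grip":0.3,"offset":[0,0,-1],"angular":[0,0,0]},{"grip":0,"offset":[0,0,-2],"angular":[0,0,0]},{"grip":0,"offset":[0,0,-2],"angular":[0,0,0]},{"grip":0,"offset":[0,0,-40],"angular":[0,0,0]},{"grip":0,"offset":[0,0,-80],"angular":[0,0,0]},{"grip":0,"offset":[0,0,-90],"angular":[0,0,0]},{"grip":0,"offset":[0,0,-90],"angular":[0,0,0]}]'; python3 -c "
from h import *
go([.5939,-.0922,.15],-7.6)"
```

```text
t: 35.4
tcp_pos: [0.5436, 0.1982, 0.1524]
tool_rot: [0.998, 0.057, 0.001, -0.0]
force: [0.1, 0.1, -1.0]
finger_gap: 1.001
off [np.float64(16.8), np.float64(294.2), np.float64(2.3)] [np.float64(-0.05), np.float64(-0.16), np.float64(14.17)] tcp [0.5436 0.1982 0.1524] yaw 6.57 t 35.4
```

```bash
python3 -m crank '[{"grip":0,"offset":[16.8,294,0],"angular":[0,-0.1,14.1]},{"grip":0,"offset":[16.8,294,0],"angular":[0,-0.1,14.1]},{"grip":0,"offset":[16.8,294,0],"angular":[0,-0.1,14.1]},{"grip":0,"offset":[16.8,294,0],"angular":[0,-0.1,14.1]},{"grip":0,"offset":[16.8,294,0],"angular":[0,-0.1,14.1]},{"grip":0,"offset":[16.8,294,0],"angular":[0,-0.1,14.1]},{"grip":0,"offset":[16.8,294,0],"angular":[0,-0.1,14.1]},{"grip":0,"offset":[16.8,294,0],"angular":[0,-0.1,14.1]}]'; python3 - <<'E'
from ov import *
s=vision.snapshot("side"); im=s["pixels"][:,:,::-1]
cv2.imwrite("pics/s11.png",cv2.resize(im[130:290,140:420],None,fx=2.8,fy=2.8,interpolation=cv2.INTER_CUBIC))
print(fit(s,(285,216),PK,0,.01,r=34))
s=vision.snapshot("top"); p=(.5435,.198,np.radians(6.6))
overlay(s,"t11.png",(168,160,222,214),12,[(rect(p,115,100,.024),(0,200,0)),(prism(p,*PK,.06,.01)[1],(255,0,0))])
go([.5939,-.0922,.001],-7.6)
E
```

```text
t: 36.2
tcp_pos: [0.5912, -0.093, 0.1483]
tool_rot: [0.998, -0.067, -0.004, -0.001]
force: [-1.0, -0.4, -0.6]
finger_gap: 0.993
(np.float64(0.5911096156470924), np.float64(-0.09245203148264111), np.float64(-7.696028526356083), np.float64(7.460306527405409))
off [np.float64(4.0), np.float64(1.1), np.float64(147.9)] [np.float64(-0.05), np.float64(0.41), np.float64(0.09)] tcp [ 0.5911 -0.0909  0.1489] yaw -7.51 t 36.3
```

View pics/s11.png

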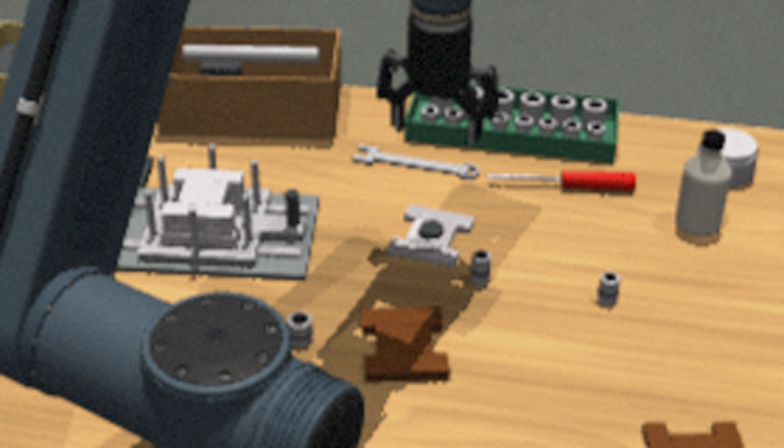

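View pics/t11.png

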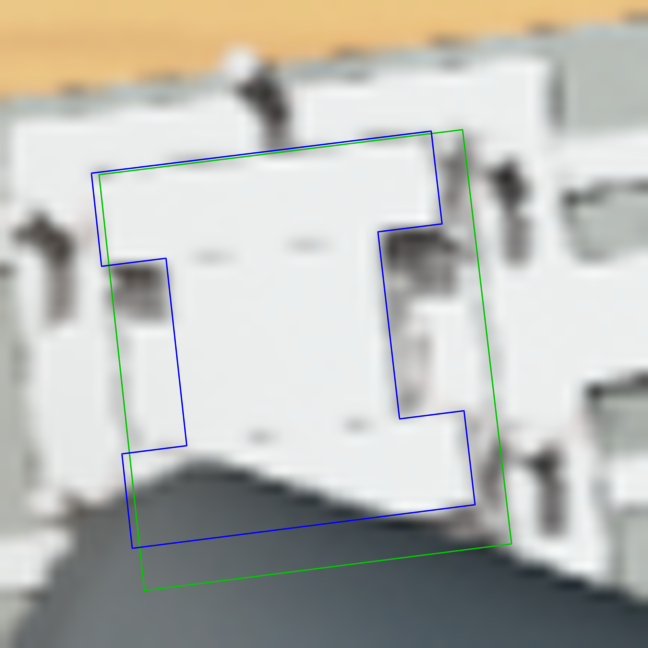

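```bash
python3 -m crank '[{"grip":0,"offset":[3,0.6,40],"angular":[0,0.4,0.1]},{"grip":0,"offset":[3,0.6,80],"angular":[0,0.4,0.1]},{"grip":0,"offset":[3,0.6,115],"angular":[0,0.4,0.1]},{"grip":0,"offset":[3,0.6,138],"angular":[0,0.4,0.1]},{"grip":0,"offset":[3,0.6,145],"angular":[0,0.4,0.1]},{"grip":0,"offset":[3,0.6,145],"angular":[0,0.4,0.1]},{"grip":0,"offset":[3,0.6,145],"angular":[0,0.4,0.1]}]'; python3 - <<'E'
from fit import *
go([.5939,-.0922,.0008],-7.6)
E
```

```text
t: 37.0
tcp_pos: [0.5957, -0.0926, 0.0064]
tool_rot: [0.998, -0.066, 0.003, 0.0]
force: [-1.0, 0.4, 0.3]
finger_gap: 0.999
off [np.float64(-1.8), np.float64(-0.1), np.float64(5.6)] [np.float64(0.03), np.float64(-0.29), np.float64(0.03)] tcp [ 0.5957 -0.0926  0.0064] yaw -7.57 t 37.0
```

```bash
python3 -m crank '[{"grip":0,"offset":[-1.5,0,5],"angular":[0,-0.2,0]},{"grip":0,"offset":[-1.5,0,5],"angular":[0,-0.2,0]},{"grip":0.5,"offset":[-1.5,0,5],"angular":[0,-0.2,0]},{"grip":1,"offset":[-1.5,0,5],"angular":[0,-0.2,0]},{"grip":1,"offset":[-1.5,0,5],"angular":[0,-0.2,0]},{"grip":1,"offset":[-1.5,0,5],"angular":[0,-0.2,0]},{"grip":1,"offset":[-1.5,0,5],"angular":[0,-0.2,0]}]' 60; python3 - <<'E'
from fit import *
go([.5939,-.0922,.15],-7.6)
E
python3 -m crank '[{"grip":1,"offset":[0,0,-20],"angular":[0,0,0]},{"grip":1,"offset":[0,0,-60],"angular":[0,0,0]},{"grip":1,"offset":[0,0,-100],"angular":[0,0,0]},{"grip":1,"offset":[0,0,-140],"angular":[0,0,0]},{"grip":1,"offset":[0,0,-150],"angular":[0,0,0]},{"grip":1,"offset":[0,0,-150],"angular":[0,0,0]}]'; python3 -c "
from h import *
go([.5431,.198,.15],6.6)"
```

```text
t: 37.7
tcp_pos: [0.5938, -0.0931, 0.0015]
tool_rot: [0.998, -0.067, 0.001, 0.0]
force: [-1.4, 0.8, 6.2]
finger_gap: 0.626
off [np.float64(0.1), np.float64(-0.9), np.float64(-148.5)] [np.float64(0.02), np.float64(-0.07), np.float64(-0.06)] tcp [ 0.5938 -0.0931  0.0015] yaw -7.66 t 37.7
t: 38.3
tcp_pos: [0.5942, -0.0933, 0.1518]
tool_rot: [0.998, -0.067, 0.002, 0.001]
force: [-0.1, -0.6, -3.5]
finger_gap: 0.623
off [np.float64(-89.4), np.float64(-281.9), np.float64(1.2)] [np.float64(0.08), np.float64(-0.19), np.float64(-14.24)] tcp [ 0.5942 -0.0933  0.1518] yaw -7.64 t 38.3
```

```bash
python3 -m crank '[{"grip":1,"offset":[-7,-22,0],"angular":[0,0,-1.2]},{"grip":1,"offset":[-20,-63,0],"angular":[0,0,-3.3]},{"grip":1,"offset":[-34,-106,0],"angular":[0,0,-5.4]},{"grip":1,"offset":[-48,-150,0],"angular":[0,0,-7.6]},{"grip":1,"offset":[-62,-195,0],"angular":[0,0,-9.8]},{"grip":1,"offset":[-75,-236,0],"angular":[0,0,-12]},{"grip":1,"offset":[-85,-268,0],"angular":[0,0,-13.5]},{"grip":1,"offset":[-89,-281,0],"angular":[0,-0.1,-14.2]},{"grip":1,"offset":[-89,-281,0],"angular":[0,-0.1,-14.2]},{"grip":1,"offset":[-89,-281,0],"angular":[0,-0.1,-14.2]}]';  python3 -c "
from h import *
go([.5434,.198,.079],6.6)"
```

```text
t: 39.3
tcp_pos: [0.5421, 0.1964, 0.1489]
tool_rot: [0.998, 0.057, -0.002, 0.001]
force: [0.4, 0.0, -3.4]
finger_gap: 0.625
off [np.float64(1.8), np.float64(-1.5), np.float64(69.9)] [np.float64(0.06), np.float64(0.25), np.float64(-0.05)] tcp [0.5421 0.1964 0.1489] yaw 6.55 t 39.3
```

```bash
python3 -m crank '[{"grip":1,"offset":[1,-0.5,5],"angular":[0,0,0]},{"grip":1,"offset":[1,-0.5,25],"angular":[0,0.1,0]},{"grip":1,"offset":[1,-0.5,50],"angular":[0,0.1,0]},{"grip":1,"offset":[1,-0.5,65],"angular":[0,0.1,0]},{"grip":1,"offset":[1,-0.5,69],"angular":[0,0.1,0]},{"grip":1,"offset":[1,-0.5,69],"angular":[0,0.1,0]},{"grip":1,"offset":[1,-0.5,69],"angular":[0,0.1,0]},{"grip":1,"offset":[1,-0.5,69],"angular":[0,0.1,0]}]'; python3 -c "
from h import *
go([.5434,.198,.0715],6.6)"
```

```text
t: 40.1
tcp_pos: [0.5444, 0.1978, 0.0823]
tool_rot: [0.998, 0.057, 0.001, -0.0]
force: [-0.2, -0.3, -3.6]
finger_gap: 0.63
off [np.float64(-1.0), np.float64(-0.4), np.float64(10.8)] [np.float64(0.0), np.float64(-0.13), np.float64(-0.07)] tcp [0.5444 0.1978 0.0823] yaw 6.53 t 40.1
```

```bash
python3 -m crank '[{"grip":1,"offset":[-0.7,-0.2,5],"angular":[0,-0.1,0]},{"grip":1,"offset":[-0.7,-0.2,9.5],"angular":[0,-0.1,0]},{"grip":1,"offset":[-0.7,-0.2,10.8],"angular":[0,-0.1,0]},{"grip":1,"offset":[-0.7,-0.2,10.8],"angular":[0,-0.1,0]}]'; python3 -c "
from h import *
go([.5434,.198,.0715],6.6)"
```

```text
t: 40.5
tcp_pos: [0.5429, 0.1982, 0.0715]
tool_rot: [0.998, 0.057, -0.0, 0.0]
force: [-0.9, -2.0, 4.7]
finger_gap: 0.625
off [np.float64(0.5), np.float64(0.3), np.float64(0.0)] [np.float64(0.01), np.float64(0.06), np.float64(-0.02)] tcp [0.5429 0.1982 0.0715] yaw 6.58 t 40.5
```

```bash
python3 -m crank '[{"grip":0.6,"offset":[0,0,0.2],"angular":[0,0,0]},{"grip":0.3,"offset":[0,0,-1],"angular":[0,0,0]},{"grip":0,"offset":[0,0,-2],"angular":[0,0,0]},{"grip":0,"offset":[0,0,-2],"angular":[0,0,0]},{"grip":0,"offset":[0,0,-40],"angular":[0,0,0]},{"grip":0,"offset":[0,0,-80],"angular":[0,0,0]},{"grip":0,"offset":[0,0,-90],"angular":[0,0,0]},{"grip":0,"offset":[0,0,-90],"angular":[0,0,0]}]'; python3 -m crank '[{"grip":0,"offset":[0,250,0],"angular":[0,0,0]},{"grip":0,"offset":[0,250,0],"angular":[0,0,0]},{"grip":0,"offset":[0,250,0],"angular":[0,0,0]},{"grip":0,"offset":[0,250,0],"angular":[0,0,0]},{"grip":0,"offset":[0,250,0],"angular":[0,0,0]},{"grip":0,"offset":[0,250,0],"angular":[0,0,0]},{"grip":0,"offset":[0,250,0],"angular":[0,0,0]}]'; python3 - <<'E'
from ov import *
p=(.5435,.198,np.radians(6.6))
s=vision.snapshot("side")
L=[(rect(p,115,100,.024),(0,200,0)),(prism(p,*PK,.07,.01)[1],(255,0,0)),(prism(p,*FOOT,.024,.016)[1],(0,0,255))]
overlay(s,"s12.png",(170,170,250,232),10,L)
s=vision.snapshot("top")
overlay(s,"t12.png",(168,160,222,214),12,L)
overlay(s,"t12n.png",(168,160,222,214),12,[])
c=np.array([[p[0]+.016*np.cos(a),p[1]+.016*np.sin(a),.088] for a in np.linspace(0,6.28,30)])
print(proj(s,[p[0],p[1],.088]))
E
```

```text
t: 41.3
tcp_pos: [0.5442, 0.1984, 0.1624]
tool_rot: [0.998, 0.057, 0.001, -0.0]
force: [0.2, -0.1, -0.1]
finger_gap: 1.002
t: 42.0
tcp_pos: [0.5702, -0.0514, 0.1586]
tool_rot: [0.998, 0.056, -0.003, -0.001]
force: [-0.3, 0.7, -0.7]
finger_gap: 1.002
[190.29893652 187.01163527]
```

View pics/s12.png

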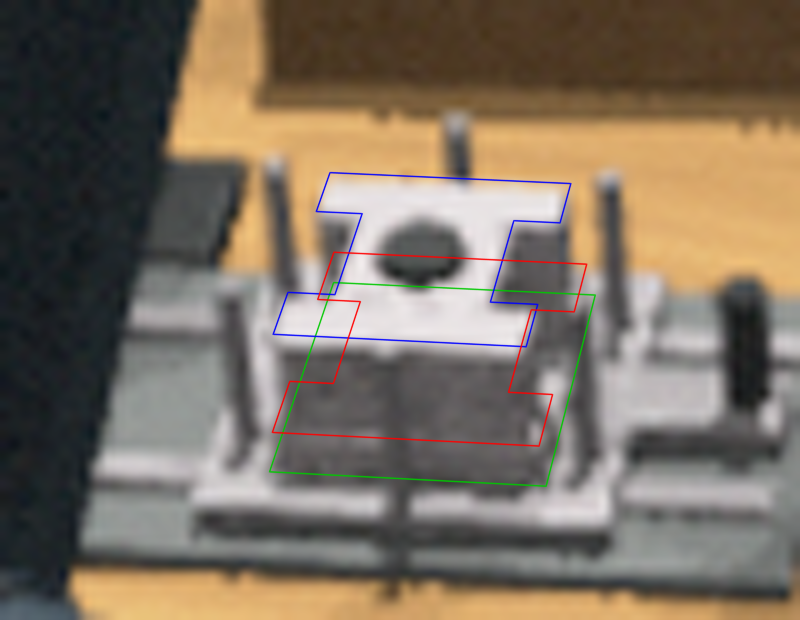

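View pics/t12.png

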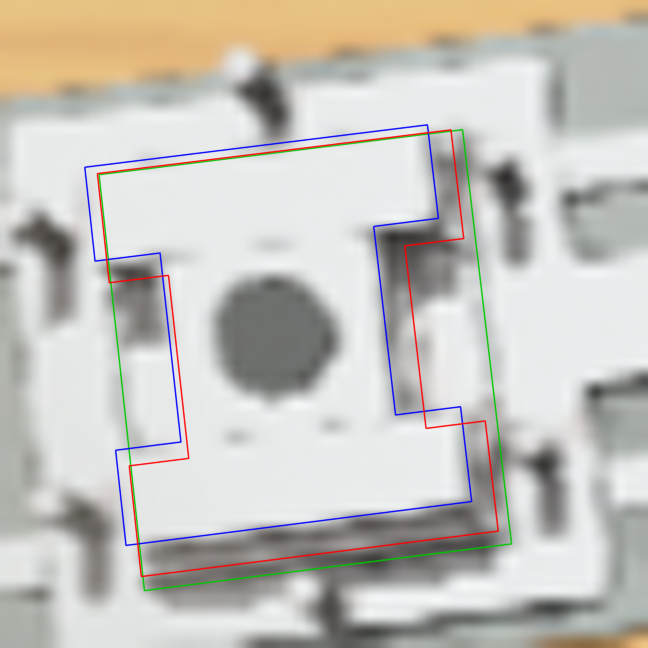

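View pics/t12n.png

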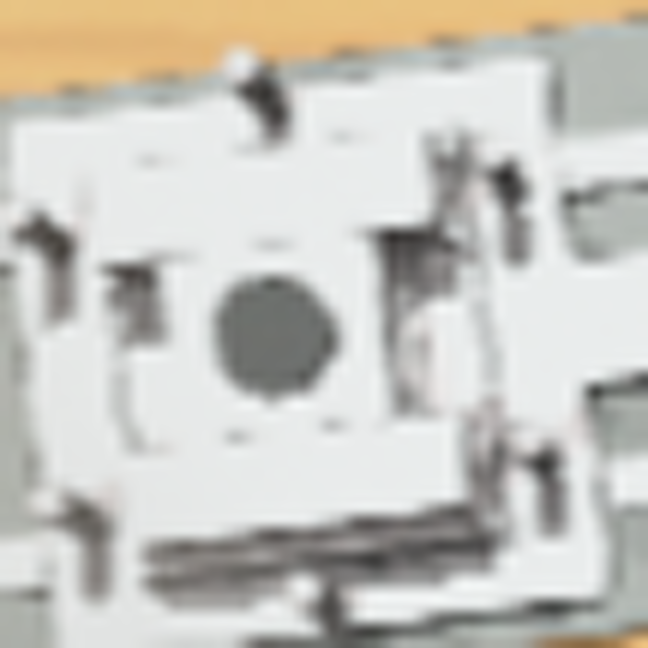

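```bash
python3 - <<'E'
from ov import *
p=(.5435,.198,np.radians(6.6))
ss=[vision.snapshot("side") for _ in range(3)]; s=dict(ss[0]); 
g=np.mean([x["pixels"].astype(float) for x in ss],0); s["pixels"]=np.clip(g*1.0,0,255).astype(np.uint8)
h=cv2.createCLAHE(4,(2,2)); 
x=s["pixels"][196:224,192:234]; x=np.dstack([h.apply(np.ascontiguousarray(x[...,i])) for i in (2,1,0)])
cv2.imwrite("pics/s13.png",cv2.resize(x,None,fx=18,fy=18,interpolation=cv2.INTER_CUBIC))
overlay(s,"s13b.png",(192,196,234,224),18,[(prism(p,*FOOT,.024,.016)[0],(0,255,0)),(prism(p,*FOOT,.024,.016)[1],(0,0,255)),(prism(p,*PK,.04,.01)[1],(255,0,0)),(prism(p,*PK,.05,.01)[1],(255,0,0)),(prism(p,*PK,.06,.01)[1],(255,0,0)),(prism(p,*PK,.07,.01)[1],(255,255,0))])
E
```

```text
(no output)
```

View pics/s13.png

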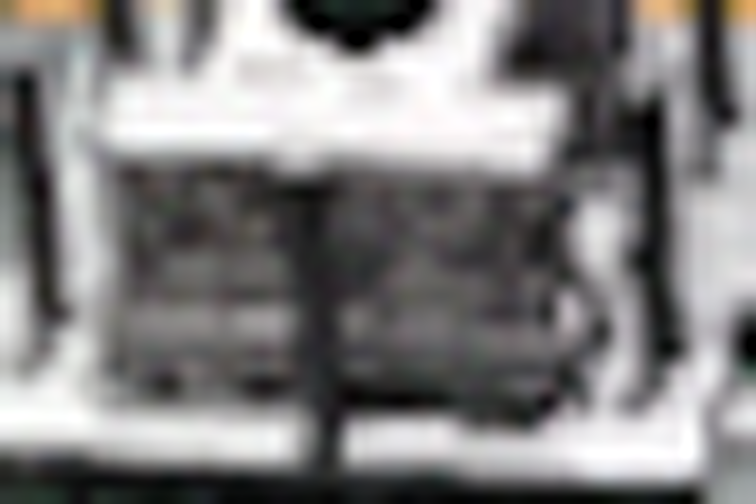

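View pics/s13b.png

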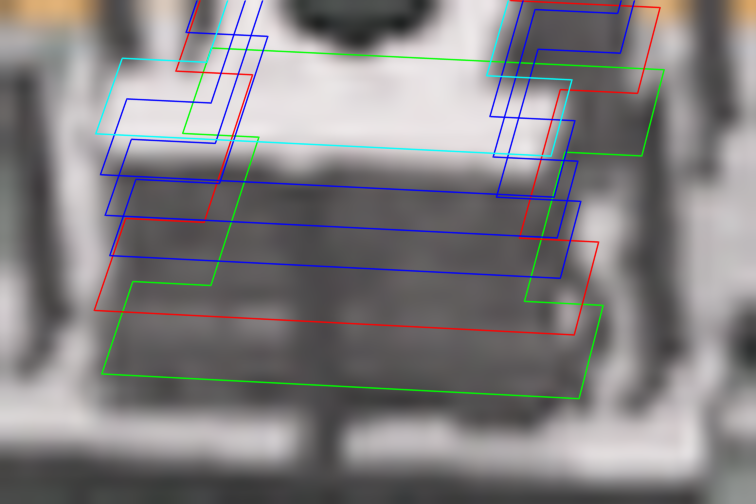

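```bash
python3 -c "
from h import *
go([.558,.0831,.15],6.7)"
```

```text
off [np.float64(2.6), np.float64(-132.2), np.float64(10.1)] [np.float64(-0.03), np.float64(0.17), np.float64(-0.0)] tcp [ 0.5709 -0.0486  0.1601] yaw 6.7 t 42.25
```

```bash
python3 -m crank '[{"grip":0.4,"offset":[2.6,-50,5],"angular":[0,0.1,0]},{"grip":0.4,"offset":[2.6,-100,10],"angular":[0,0.1,0]},{"grip":0.4,"offset":[2.6,-132,10],"angular":[0,0.1,0]},{"grip":0.4,"offset":[2.6,-132,10],"angular":[0,0.1,0]},{"grip":0.4,"offset":[2.6,-132,10],"angular":[0,0.1,0]},{"grip":0.4,"offset":[2.6,-132,10],"angular":[0,0.1,0]}]'; python3 -c "
from h import *
go([.558,.0831,.04],6.7)"
```

```text
t: 42.85
tcp_pos: [0.5592, 0.0809, 0.1507]
tool_rot: [0.998, 0.057, 0.0, 0.0]
force: [0.2, 0.0, 0.2]
finger_gap: 0.604
off [np.float64(-1.1), np.float64(-2.4), np.float64(110.7)] [np.float64(0.04), np.float64(-0.04), np.float64(-0.11)] tcp [0.5592 0.0809 0.1507] yaw 6.59 t 42.85
```

```bash
python3 -m crank '[{"grip":0.4,"offset":[-1,-2,30],"angular":[0,0,0]},{"grip":0.4,"offset":[-1,-2,65],"angular":[0,0,0]},{"grip":0.4,"offset":[-1,-2,95],"angular":[0,0,0]},{"grip":0.4,"offset":[-1,-2,108],"angular":[0,0,0]},{"grip":0.4,"offset":[-1,-2,110],"angular":[0,0,0]},{"grip":0.4,"offset":[-1,-2,110],"angular":[0,0,0]}]'; python3 -c "
from h import *
go([.558,.0831,.04],6.7)"
```

```text
t: 43.45
tcp_pos: [0.5584, 0.0824, 0.0409]
tool_rot: [0.998, 0.057, 0.0, 0.0]
force: [0.6, 0.2, 0.5]
finger_gap: 0.6
off [np.float64(-0.3), np.float64(-0.8), np.float64(0.9)] [np.float64(0.02), np.float64(-0.05), np.float64(-0.19)] tcp [0.5584 0.0824 0.0409] yaw 6.51 t 43.45
```

```bash
python3 -m crank '[{"grip":0.5,"offset":[0,-0.7,0],"angular":[0,0,-0.2]},{"grip":0.6,"offset":[0,-0.7,0],"angular":[0,0,-0.2]},{"grip":0.68,"offset":[0,-0.7,0],"angular":[0,0,-0.2]},{"grip":0.75,"offset":[0,-0.7,0],"angular":[0,0,-0.2]},{"grip":0.8,"offset":[0,-0.7,0],"angular":[0,0,-0.2]},{"grip":0.9,"offset":[0,-0.7,0],"angular":[0,0,-0.2]},{"grip":1,"offset":[0,-0.7,0],"angular":[0,0,-0.2]},{"grip":1,"offset":[0,-0.7,0],"angular":[0,0,-0.2]}]' 30; python3 -c "
from h import *
go([.558,.0831,.04],6.7)"
```

```text
t: 44.25
tcp_pos: [0.5579, 0.0838, 0.0412]
tool_rot: [0.998, 0.059, 0.0, 0.0]
force: [-0.3, -0.8, 6.0]
finger_gap: 0.201
off [np.float64(-0.0), np.float64(0.7), np.float64(1.2)] [np.float64(0.01), np.float64(-0.05), np.float64(0.07)] tcp [0.5579 0.0838 0.0412] yaw 6.77 t 44.25
```

```bash
python3 -m crank '[{"grip":1,"offset":[0,-1,0],"angular":[0,0,0]},{"grip":1,"offset":[0,-3,0],"angular":[0,0,0]},{"grip":1,"offset":[0,-6,0],"angular":[0,0,0]},{"grip":1,"offset":[0,-10,0],"angular":[0,0,0]},{"grip":1,"offset":[0,-15,0],"angular":[0,0,0]},{"grip":1,"offset":[0,-21,0],"angular":[0,0,0]},{"grip":1,"offset":[0,-28,0],"angular":[0,0,0]},{"grip":1,"offset":[0,-35,0],"angular":[0,0,0]},{"grip":1,"offset":[0,-42,0],"angular":[0,0,0]},{"grip":1,"offset":[0,-49,0],"angular":[0,0,0]}]'; python3 -m crank '[{"grip":1,"offset":[0,-7,0],"angular":[0,0,0]},{"grip":1,"offset":[0,-14,0],"angular":[0,0,0]},{"grip":1,"offset":[0,-21,0],"angular":[0,0,0]},{"grip":1,"offset":[0,-28,0],"angular":[0,0,0]},{"grip":1,"offset":[0,-35,0],"angular":[0,0,0]},{"grip":1,"offset":[0,-42,0],"angular":[0,0,0]},{"grip":1,"offset":[0,-49,0],"angular":[0,0,0]},{"grip":1,"offset":[0,-55,0],"angular":[0,0,0]},{"grip":1,"offset":[0,-60,0],"angular":[0,0,0]},{"grip":1,"offset":[0,-64,0],"angular":[0,0,0]}]'; python3 -c "
from h import *
a=np.radians(6.7)
go(np.array([.558,.0831,.04])+.15*np.array([-np.sin(a),np.cos(a),0]),6.7)"
```

```text
t: 45.25
tcp_pos: [0.552, 0.1319, 0.0411]
tool_rot: [0.998, 0.059, 0.0, 0.001]
force: [-0.1, -3.4, 5.9]
finger_gap: 0.202
t: 46.25
tcp_pos: [0.5444, 0.1956, 0.0412]
tool_rot: [0.998, 0.059, 0.0, 0.0]
force: [-0.4, -3.3, 5.7]
finger_gap: 0.198
off [np.float64(0.5), np.float64(-36.7), np.float64(1.1)] [np.float64(0.06), np.float64(-0.01), np.float64(0.1)] tcp [0.5444 0.1956 0.0412] yaw 6.8 t 46.25
```

```bash
python3 -m crank '[{"grip":1,"offset":[0,-4,0],"angular":[0,0,0]},{"grip":1,"offset":[0,-8,0],"angular":[0,0,0]},{"grip":1,"offset":[0,-12,0],"angular":[0,0,0]},{"grip":1,"offset":[0,-16,0],"angular":[0,0,0]},{"grip":1,"offset":[0,-20,0],"angular":[0,0,0]},{"grip":1,"offset":[0,-24,0],"angular":[0,0,0]},{"grip":1,"offset":[0,-27,0],"angular":[0,0,0]},{"grip":1,"offset":[0,-29,0],"angular":[0,0,0]},{"grip":1,"offset":[0,-31,0],"angular":[0,0,0]},{"grip":1,"offset":[0,-32,0],"angular":[0,0,0]}]';  python3 -m crank '[{"grip":1,"offset":[0,-1,0],"angular":[0,0,0]},{"grip":1,"offset":[0,-2,0],"angular":[0,0,0]},{"grip":1,"offset":[0,-3,0],"angular":[0,0,0]},{"grip":1,"offset":[0,-3,0],"angular":[0,0,0]}]';python3 -m crank '[{"grip":1,"offset":[0,-1,0],"angular":[0,0,0]},{"grip":1,"offset":[0,-2,0],"angular":[0,0,0]},{"grip":1,"offset":[0,-2,0],"angular":[0,0,0]}]'
```

```text
t: 47.25
tcp_pos: [0.5405, 0.2273, 0.0412]
tool_rot: [0.998, 0.059, 0.0, 0.0]
force: [-1.1, -2.7, 5.4]
finger_gap: 0.201
t: 47.65
tcp_pos: [0.5402, 0.2303, 0.0412]
tool_rot: [0.998, 0.059, 0.0, 0.0]
force: [-0.9, -2.9, 5.7]
finger_gap: 0.202
t: 47.95
tcp_pos: [0.54, 0.2321, 0.0412]
tool_rot: [0.998, 0.059, 0.0, 0.001]
force: [-1.5, -2.5, 5.8]
finger_gap: 0.203
```

```bash
python3 -m crank '[{"grip":1,"offset":[0,-1,0],"angular":[0,0,0]},{"grip":1,"offset":[0,-2,0],"angular":[0,0,0]},{"grip":1,"offset":[0,-2,0],"angular":[0,0,0]}]';python3 -m crank '[{"grip":1,"offset":[0,-1,0],"angular":[0,0,0]},{"grip":1,"offset":[0,-2,0],"angular":[0,0,0]},{"grip":1,"offset":[0,-2,0],"angular":[0,0,0]}]'
```

```text
t: 48.25
tcp_pos: [0.54, 0.2321, 0.0412]
tool_rot: [0.998, 0.06, -0.0, 0.002]
force: [-1.5, -9.7, 6.7]
finger_gap: 0.2
t: 48.55
tcp_pos: [0.5399, 0.2321, 0.0412]
tool_rot: [0.998, 0.06, -0.001, 0.003]
force: [1.8, -17.5, 7.1]
finger_gap: 0.202
```

```bash
python3 -m crank '[{"grip":1,"offset":[0,3.8,0],"angular":[0,0,0]},{"grip":0.9,"offset":[0,3.8,0],"angular":[0,0,0]},{"grip":0.7,"offset":[0,3.8,0],"angular":[0,0,0]},{"grip":0.5,"offset":[0,3.8,0],"angular":[0,0,0]},{"grip":0.4,"offset":[0,3.8,0],"angular":[0,0,0]},{"grip":0.4,"offset":[0,3.8,-15],"angular":[0,0,0]},{"grip":0.4,"offset":[0,3.8,-45],"angular":[0,0,0]},{"grip":0.4,"offset":[0,3.8,-85],"angular":[0,0,0]},{"grip":0.4,"offset":[0,3.8,-125],"angular":[0,0,0]},{"grip":0.4,"offset":[0,3.8,-165],"angular":[0,0,0]}]'; python3 -c "
from h import *
go([.5255,.3465,.3],6.7)
snap('side','s14.png',(130,130,260,240),6)"
```

```text
t: 49.55
tcp_pos: [0.5396, 0.233, 0.208]
tool_rot: [0.998, 0.059, 0.0, -0.0]
force: [-0.0, -0.6, 0.6]
finger_gap: 0.601
off [np.float64(-0.6), np.float64(-114.3), np.float64(-92.0)] [np.float64(-0.0), np.float64(-0.03), np.float64(0.08)] tcp [0.5396 0.233  0.208 ] yaw 6.78 t 49.55
```

View pics/s14.png

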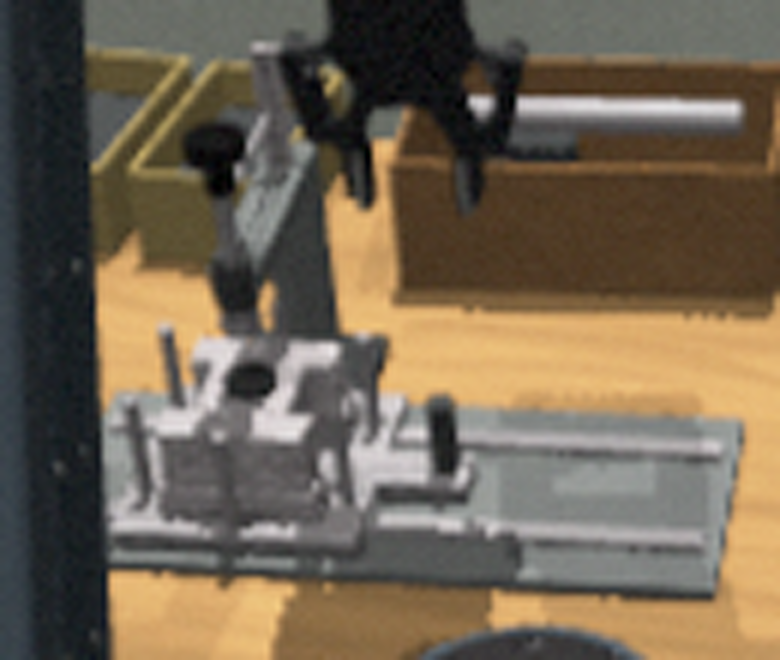

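```bash
python3 - <<'E'
from h import *
s=vision.snapshot("side"); t=vision.snapshot("top")
print(ray(s,165.4,153.0,.255), ray(t,126.6,187,.255), tri(s,(165.4,153),t,(126.6,187)))
go([.5255,.3465,.3],6.7)
E
python3 -m crank '[{"grip":0.7,"offset":[0,0,-30],"angular":[0,0,0]},{"grip":1,"offset":[0,0,-60],"angular":[0,0,0]},{"grip":1,"offset":[0,0,-92],"angular":[0,0,0]},{"grip":1,"offset":[0,0,-92],"angular":[0,0,0]},{"grip":1,"offset":[0,-30,-92],"angular":[0,0,0]},{"grip":1,"offset":[0,-60,-92],"angular":[0,0,0]},{"grip":1,"offset":[0,-90,-92],"angular":[0,0,0]},{"grip":1,"offset":[0,-113,-92],"angular":[0,0,0]},{"grip":1,"offset":[0,-113,-92],"angular":[0,0,0]},{"grip":1,"offset":[0,-113,-92],"angular":[0,0,0]}]' 30; python3 -c "
from h import *
go([.5255,.3465,.262],6.7)
snap('side','s15.png',(130,100,260,210),6)"
```

```text
[0.51685116 0.34113712 0.255     ] [0.52470648 0.3447051  0.255     ] [0.52555381 0.34582919 0.24951405]
off [np.float64(-2.3), np.float64(-114.1), np.float64(-90.1)] [np.float64(-0.05), np.float64(-0.49), np.float64(0.08)] tcp [0.542  0.2336 0.2098] yaw 6.78 t 49.7
t: 50.7
tcp_pos: [0.5256, 0.3448, 0.2957]
tool_rot: [0.998, 0.06, -0.002, 0.001]
force: [0.6, -0.6, -0.4]
finger_gap: 0.003
off [np.float64(0.2), np.float64(-1.7), np.float64(33.7)] [np.float64(0.1), np.float64(0.18), np.float64(0.14)] tcp [0.5256 0.3448 0.2957] yaw 6.84 t 50.7
```

View pics/s15.png

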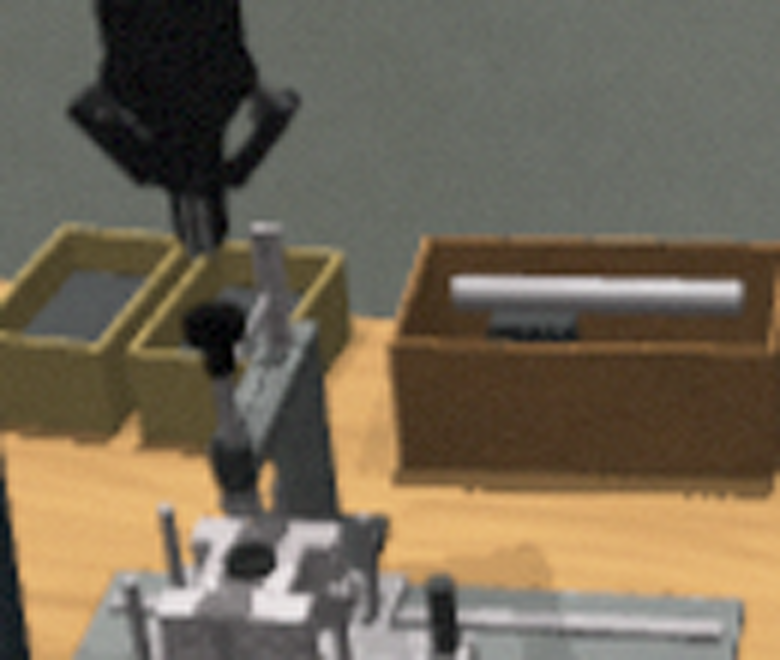

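```bash
python3 -m crank '[{"grip":1,"offset":[0,-1,10],"angular":[0,0.1,0]},{"grip":1,"offset":[0,-1,22],"angular":[0,0.1,0]},{"grip":1,"offset":[0,-1,30],"angular":[0,0.1,0]},{"grip":1,"offset":[0,-1,32],"angular":[0,0.1,0]},{"grip":1,"offset":[0,-1,32],"angular":[0,0.1,0]},{"grip":1,"offset":[0,-1,32],"angular":[0,0.1,0]}]';  python3 -c "
from h import *
go([.5255,.3462,.25],6.7)"
python3 -m crank '[{"grip":1,"offset":[0,0,3],"angular":[0,0,0]},{"grip":1,"offset":[0,0,6],"angular":[0,0,0]},{"grip":1,"offset":[0,0,9],"angular":[0,0,0]},{"grip":1,"offset":[0,0,12],"angular":[0,0,0]},{"grip":1,"offset":[0,0,15],"angular":[0,0,0]},{"grip":1,"offset":[0,0,18],"angular":[0,0,0]},{"grip":1,"offset":[0,0,21],"angular":[0,0,0]},{"grip":1,"offset":[0,0,21],"angular":[0,0,0]}]'
python3 -c "
from h import *
go([.5255,.3462,.22],6.7)"
```

```text
t: 51.35
tcp_pos: [0.5268, 0.3461, 0.2657]
tool_rot: [0.998, 0.059, 0.001, -0.0]
force: [0.3, -0.2, 0.1]
finger_gap: 0.0
off [np.float64(-1.3), np.float64(-0.3), np.float64(15.7)] [np.float64(-0.0), np.float64(-0.13), np.float64(0.05)] tcp [0.5268 0.3461 0.2657] yaw 6.75 t 51.35
t: 52.15
tcp_pos: [0.5265, 0.3461, 0.2442]
tool_rot: [0.998, 0.059, 0.001, -0.0]
force: [-0.8, -1.0, 1.9]
finger_gap: 0.004
off [np.float64(-1.0), np.float64(-0.2), np.float64(24.2)] [np.float64(0.0), np.float64(-0.09), np.float64(0.06)] tcp [0.5265 0.3461 0.2442] yaw 6.76 t 52.15
```

```bash
python3 -m crank '[{"grip":1,"offset":[-0.5,0,4],"angular":[0,0,0]},{"grip":1,"offset":[-0.5,0,8],"angular":[0,0,0]},{"grip":1,"offset":[-0.5,0,12],"angular":[0,0,0]},{"grip":1,"offset":[-0.5,0,16],"angular":[0,0,0]},{"grip":1,"offset":[-0.5,0,20],"angular":[0,0,0]},{"grip":1,"offset":[-0.5,0,24],"angular":[0,0,0]},{"grip":1,"offset":[-0.5,0,24],"angular":[0,0,0]}]'
python3 -m crank '[{"grip":1,"offset":[0,0,1.5],"angular":[0,0,0]},{"grip":1,"offset":[0,0,3],"angular":[0,0,0]},{"grip":1,"offset":[0,0,3],"angular":[0,0,0]}]'; python3 -m crank '[{"grip":1,"offset":[0,0,1.5],"angular":[0,0,0]},{"grip":1,"offset":[0,0,3],"angular":[0,0,0]},{"grip":1,"offset":[0,0,3],"angular":[0,0,0]}]'
python3 -c "
from h import *
snap('side','s16.png',(130,100,260,210),6)"
```

```text
t: 52.85
tcp_pos: [0.5264, 0.3461, 0.2201]
tool_rot: [0.998, 0.059, 0.001, -0.0]
force: [0.7, 0.6, 3.5]
finger_gap: -0.0
t: 53.15
tcp_pos: [0.5264, 0.3461, 0.2176]
tool_rot: [0.998, 0.059, 0.001, -0.0]
force: [1.6, 1.1, 3.2]
finger_gap: 0.002
t: 53.45
tcp_pos: [0.5264, 0.3461, 0.2146]
tool_rot: [0.998, 0.059, 0.001, -0.0]
force: [1.7, 1.4, 4.5]
finger_gap: -0.004
```

View pics/s16.png

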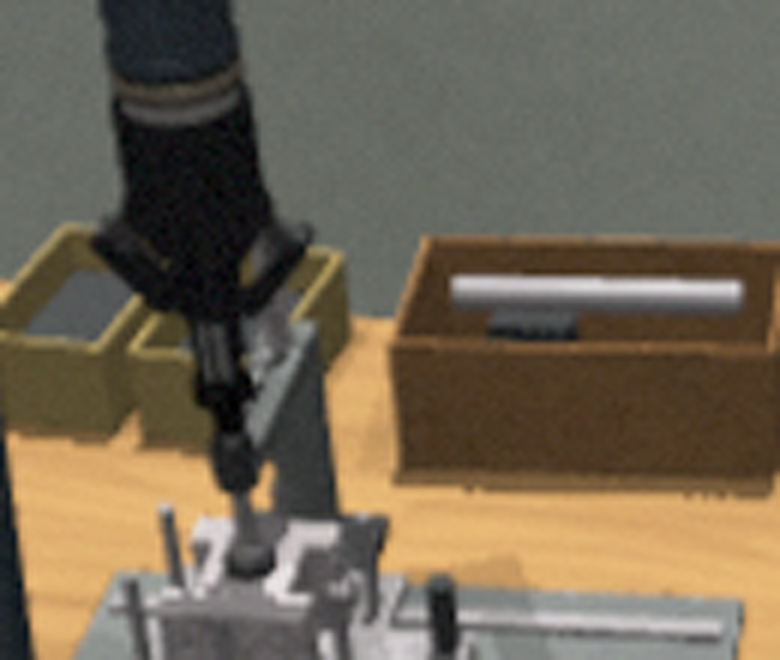

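```bash
python3 -m crank '[{"grip":1,"offset":[0,0,1.5],"angular":[0,0,0]},{"grip":1,"offset":[0,0,3],"angular":[0,0,0]},{"grip":1,"offset":[0,0,3],"angular":[0,0,0]}]'; python3 -m crank '[{"grip":1,"offset":[0,0,1],"angular":[0,0,0]},{"grip":1,"offset":[0,0,2.5],"angular":[0,0,0]},{"grip":1,"offset":[0,0,2.5],"angular":[0,0,0]}]'
```

```text
t: 53.8
tcp_pos: [0.5264, 0.3461, 0.2121]
tool_rot: [0.998, 0.059, 0.001, -0.0]
force: [-0.1, -0.1, 7.6]
finger_gap: 0.001
t: 54.1
tcp_pos: [0.5264, 0.3462, 0.21]
tool_rot: [0.998, 0.059, 0.002, -0.0]
force: [-0.3, -0.9, 8.6]
finger_gap: 0.0
```

```bash
python3 -m crank '[{"grip":1,"offset":[0,0,0],"angular":[0,0,0]},{"grip":1,"offset":[0,0,0],"angular":[0,0,0]},{"grip":1,"offset":[0,0,0],"angular":[0,0,0]},{"grip":1,"offset":[0,0,0],"angular":[0,0,0]},{"grip":1,"offset":[0,0,0],"angular":[0,0,0]},{"grip":1,"offset":[0,0,0],"angular":[0,0,0]},{"grip":1,"offset":[0,0,0],"angular":[0,0,0]},{"grip":1,"offset":[0,0,0],"angular":[0,0,0]},{"grip":1,"offset":[0,0,0],"angular":[0,0,0]},{"grip":1,"offset":[0,0,0],"angular":[0,0,0]}]'; python3 -c "
from h import *
s=snap('side','s17.png',(150,150,220,220),10)"
```

```text
t: 55.1
tcp_pos: [0.5264, 0.3462, 0.2102]
tool_rot: [0.998, 0.059, 0.002, -0.0]
force: [0.2, -0.4, 7.2]
finger_gap: 0.003
```

View pics/s17.png

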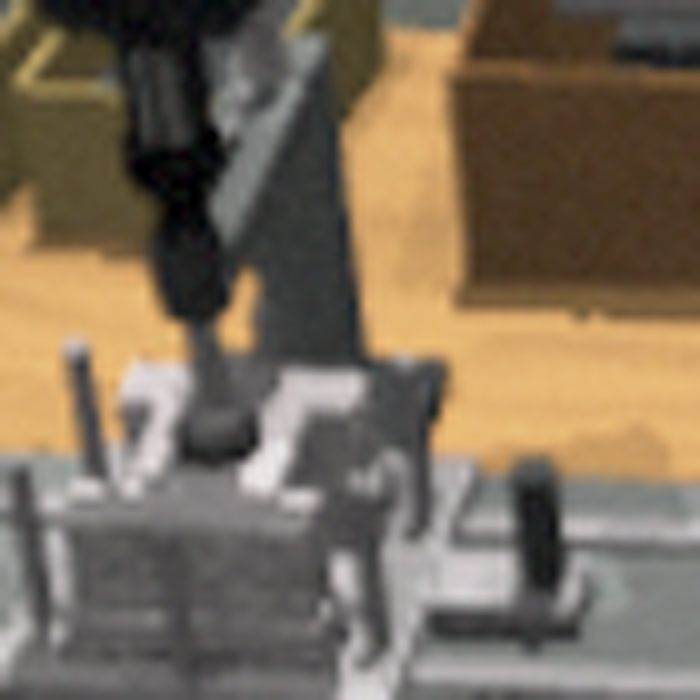

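```bash
python3 -m crank '[{"grip":1,"offset":[0,0,-3],"angular":[0,0,0]},{"grip":1,"offset":[0,0,-7],"angular":[0,0,0]},{"grip":1,"offset":[0,0,-13],"angular":[0,0,0]},{"grip":1,"offset":[0,0,-20],"angular":[0,0,0]},{"grip":1,"offset":[0,0,-28],"angular":[0,0,0]},{"grip":1,"offset":[0,0,-37],"angular":[0,0,0]},{"grip":1,"offset":[0,0,-47],"angular":[0,0,0]},{"grip":1,"offset":[0,0,-60],"angular":[0,0,0]},{"grip":1,"offset":[0,0,-80],"angular":[0,0,0]},{"grip":1,"offset":[0,0,-90],"angular":[0,0,0]}]'; python3 -m crank '[{"grip":1,"offset":[0,40,0],"angular":[0,0,0]},{"grip":1,"offset":[0,80,0],"angular":[0,0,0]},{"grip":1,"offset":[0,115,0],"angular":[0,0,0]},{"grip":0.7,"offset":[0,115,0],"angular":[0,0,0]},{"grip":0.4,"offset":[0,115,30],"angular":[0,0,0]},{"grip":0.4,"offset":[0,115,70],"angular":[0,0,0]},{"grip":0.4,"offset":[0,115,110],"angular":[0,0,0]},{"grip":0.4,"offset":[0,115,145],"angular":[0,0,0]},{"grip":0.4,"offset":[0,115,150],"angular":[0,0,0]},{"grip":0.4,"offset":[0,115,150],"angular":[0,0,0]}]'; python3 -c "
from h import *
s=snap('side','s18.png',(130,130,260,240),6)
go([.540,.2321,.041],6.8)"
```

```text
t: 56.15
tcp_pos: [0.5259, 0.3462, 0.3008]
tool_rot: [0.998, 0.059, 0.001, -0.0]
force: [1.2, 0.6, 0.1]
finger_gap: -0.001
t: 57.15
tcp_pos: [0.5391, 0.2322, 0.1483]
tool_rot: [0.998, 0.059, -0.0, 0.0]
force: [0.2, 0.7, -0.5]
finger_gap: 0.598
off [np.float64(-0.7), np.float64(0.3), np.float64(108.8)] [np.float64(-0.01), np.float64(-0.15), np.float64(-0.02)] tcp [0.5404 0.2324 0.1498] yaw 6.78 t 57.2
```

View pics/s18.png

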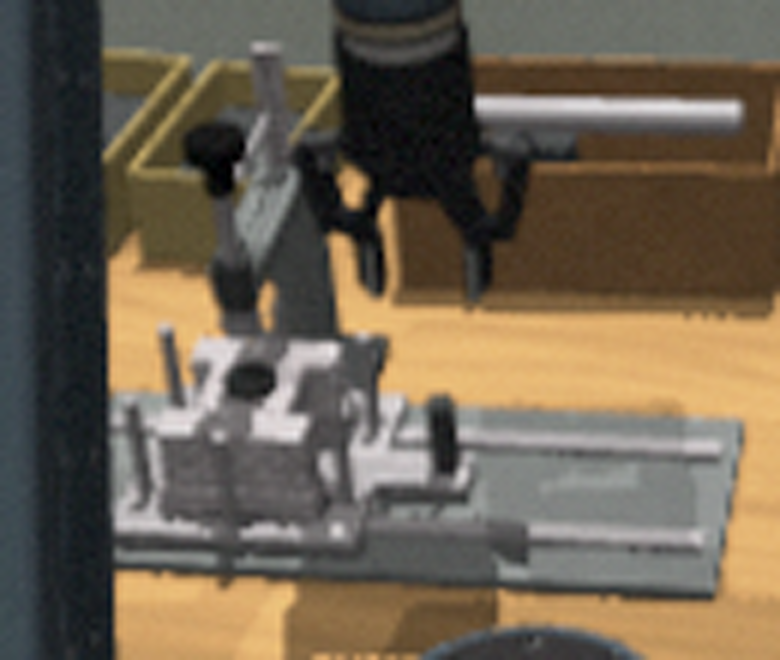

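Gauge is back up and the stack is unchanged. Grip the post and draw out.

```bash
python3 -m crank '[{"grip":0.4,"offset":[-0.5,0,30],"angular":[0,0,0]},{"grip":0.4,"offset":[-0.5,0,65],"angular":[0,0,0]},{"grip":0.4,"offset":[-0.5,0,95],"angular":[0,0,0]},{"grip":0.4,"offset":[-0.5,0,107],"angular":[0,0,0]},{"grip":0.4,"offset":[-0.5,0,108],"angular":[0,0,0]},{"grip":0.4,"offset":[-0.5,0,108],"angular":[0,0,0]}]'; python3 -m crank '[{"grip":0.5,"offset":[0,0,0],"angular":[0,0,0]},{"grip":0.6,"offset":[0,0,0],"angular":[0,0,0]},{"grip":0.68,"offset":[0,0,0],"angular":[0,0,0]},{"grip":0.75,"offset":[0,0,0],"angular":[0,0,0]},{"grip":0.8,"offset":[0,0,0],"angular":[0,0,0]},{"grip":0.9,"offset":[0,0,0],"angular":[0,0,0]},{"grip":1,"offset":[0,0,0],"angular":[0,0,0]},{"grip":1,"offset":[0,0,0],"angular":[0,0,0]}]' 30; python3 -c "
from h import *
go([.558,.0831,.041],6.8)"
```

```text
t: 57.8
tcp_pos: [0.541, 0.2323, 0.0427]
tool_rot: [0.998, 0.059, 0.003, -0.0]
force: [0.1, -0.6, 0.0]
finger_gap: 0.6
t: 58.6
tcp_pos: [0.5396, 0.2318, 0.0415]
tool_rot: [0.998, 0.059, 0.001, -0.0]
force: [-2.2, -0.7, 6.3]
finger_gap: 0.202
off [np.float64(0.7), np.float64(149.8), np.float64(0.5)] [np.float64(0.01), np.float64(-0.13), np.float64(-0.03)] tcp [0.5396 0.2318 0.0415] yaw 6.77 t 58.6
```

```bash
python3 -m crank '[{"grip":1,"offset":[0,1,0],"angular":[0,0,0]},{"grip":1,"offset":[0,3,0],"angular":[0,0,0]},{"grip":1,"offset":[0,6,0],"angular":[0,0,0]},{"grip":1,"offset":[0,10,0],"angular":[0,0,0]},{"grip":1,"offset":[0,15,0],"angular":[0,0,0]},{"grip":1,"offset":[0,21,0],"angular":[0,0,0]},{"grip":1,"offset":[0,28,0],"angular":[0,0,0]},{"grip":1,"offset":[0,35,0],"angular":[0,0,0]},{"grip":1,"offset":[0,42,0],"angular":[0,0,0]},{"grip":1,"offset":[0,49,0],"angular":[0,0,0]}]'; python3 -m crank '[{"grip":1,"offset":[0,7,0],"angular":[0,0,0]},{"grip":1,"offset":[0,14,0],"angular":[0,0,0]},{"grip":1,"offset":[0,21,0],"angular":[0,0,0]},{"grip":1,"offset":[0,28,0],"angular":[0,0,0]},{"grip":1,"offset":[0,35,0],"angular":[0,0,0]},{"grip":1,"offset":[0,42,0],"angular":[0,0,0]},{"grip":1,"offset":[0,49,0],"angular":[0,0,0]},{"grip":1,"offset":[0,55,0],"angular":[0,0,0]},{"grip":1,"offset":[0,60,0],"angular":[0,0,0]},{"grip":1,"offset":[0,64,0],"angular":[0,0,0]}]'; python3 -m crank '[{"grip":1,"offset":[0,4,0],"angular":[0,0,0]},{"grip":1,"offset":[0,8,0],"angular":[0,0,0]},{"grip":1,"offset":[0,12,0],"angular":[0,0,0]},{"grip":1,"offset":[0,16,0],"angular":[0,0,0]},{"grip":1,"offset":[0,20,0],"angular":[0,0,0]},{"grip":1,"offset":[0,24,0],"angular":[0,0,0]},{"grip":1,"offset":[0,27,0],"angular":[0,0,0]},{"grip":1,"offset":[0,29,0],"angular":[0,0,0]},{"grip":1,"offset":[0,31,0],"angular":[0,0,0]},{"grip":1,"offset":[0,32,0],"angular":[0,0,0]}]'; python3 -m crank '[{"grip":1,"offset":[0,1,0],"angular":[0,0,0]},{"grip":1,"offset":[0,2,0],"angular":[0,0,0]},{"grip":1,"offset":[0,3,0],"angular":[0,0,0]},{"grip":1,"offset":[0,3,0],"angular":[0,0,0]}]'
```

```text
t: 59.6
tcp_pos: [0.5455, 0.1838, 0.0415]
tool_rot: [0.998, 0.059, 0.001, -0.001]
force: [-1.1, 3.0, 4.8]
finger_gap: 0.201
t: 60.6
tcp_pos: [0.5532, 0.12, 0.0415]
tool_rot: [0.998, 0.059, 0.001, -0.0]
force: [-0.3, 2.8, 5.2]
finger_gap: 0.197
t: 61.6
tcp_pos: [0.557, 0.0883, 0.0415]
tool_rot: [0.998, 0.059, 0.002, -0.0]
force: [-1.2, 1.8, 5.1]
finger_gap: 0.204
t: 62.0
tcp_pos: [0.5574, 0.0853, 0.0415]
tool_rot: [0.998, 0.059, 0.002, -0.0]
force: [-0.3, 2.2, 5.1]
finger_gap: 0.201
```

```bash
python3 -m crank '[{"grip":1,"offset":[0,1,0],"angular":[0,0,0]},{"grip":1,"offset":[0,2,0],"angular":[0,0,0]},{"grip":1,"offset":[0,2,0],"angular":[0,0,0]}]'; python3 -m crank '[{"grip":1,"offset":[0,1,0],"angular":[0,0,0]},{"grip":1,"offset":[0,2,0],"angular":[0,0,0]},{"grip":1,"offset":[0,2,0],"angular":[0,0,0]}]'; python3 -m crank '[{"grip":1,"offset":[0,1,0],"angular":[0,0,0]},{"grip":1,"offset":[0,2,0],"angular":[0,0,0]},{"grip":1,"offset":[0,2,0],"angular":[0,0,0]}]'
```

```text
t: 62.3
tcp_pos: [0.5576, 0.0833, 0.0415]
tool_rot: [0.998, 0.059, 0.002, -0.0]
force: [-0.6, 1.7, 5.5]
finger_gap: 0.199
t: 62.6
tcp_pos: [0.5577, 0.083, 0.0415]
tool_rot: [0.998, 0.058, 0.002, -0.001]
force: [-0.7, 8.7, 4.4]
finger_gap: 0.199
t: 62.9
tcp_pos: [0.5576, 0.0829, 0.0415]
tool_rot: [0.998, 0.058, 0.002, -0.003]
force: [0.7, 15.2, 5.1]
finger_gap: 0.202
```

```bash
python3 -m crank '[{"grip":1,"offset":[0,-3.3,0],"angular":[0,0,0]},{"grip":0.9,"offset":[0,-3.3,0],"angular":[0,0,0]},{"grip":0.7,"offset":[0,-3.3,0],"angular":[0,0,0]},{"grip":0.5,"offset":[0,-3.3,0],"angular":[0,0,0]},{"grip":0.4,"offset":[0,-3.3,0],"angular":[0,0,0]},{"grip":0.4,"offset":[0,-3.3,-15],"angular":[0,0,0]},{"grip":0.4,"offset":[0,-3.3,-50],"angular":[0,0,0]},{"grip":0.4,"offset":[0,-3.3,-95],"angular":[0,0,0]},{"grip":0.4,"offset":[0,-3.3,-140],"angular":[0,0,0]},{"grip":0.4,"offset":[0,-3.3,-160],"angular":[0,0,0]}]'; python3 -m crank '[{"grip":0.4,"offset":[0,200,0],"angular":[0,0,0]},{"grip":0.4,"offset":[0,200,0],"angular":[0,0,0]},{"grip":0.4,"offset":[0,200,0],"angular":[0,0,0]},{"grip":0.4,"offset":[0,200,0],"angular":[0,0,0]},{"grip":0.4,"offset":[0,200,0],"angular":[0,0,0]},{"grip":0.4,"offset":[0,200,0],"angular":[0,0,0]}]'; python3 - <<'E'
from ov import *
p=(.5435,.198,np.radians(6.6))
s=vision.snapshot("side")
overlay(s,"s20.png",(130,120,290,240),5,[])
s=vision.snapshot("top")
cv2.imwrite("pics/t20f.png",s["pixels"][:,:,::-1])
overlay(s,"t20.png",(168,160,222,214),12,[(rect(p,115,100,.024),(0,200,0)),(prism(p,*PK,.07,.01)[1],(255,0,0)),(prism(p,*FOOT,.024,.016)[1],(0,0,255))])
E
```

```text
t: 63.9
tcp_pos: [0.5588, 0.0818, 0.205]
tool_rot: [0.998, 0.059, 0.004, 0.0]
force: [0.8, 0.5, -0.2]
finger_gap: 0.604
t: 64.5
tcp_pos: [0.5799, -0.118, 0.2004]
tool_rot: [0.998, 0.057, 0.0, -0.0]
force: [-0.6, 1.1, -0.1]
finger_gap: 0.599
```

View pics/s20.png

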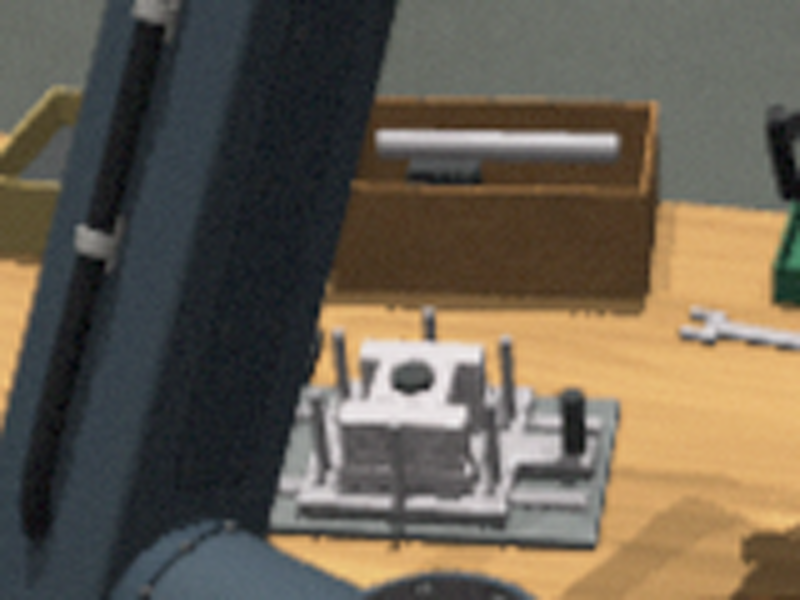

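View pics/t20.png

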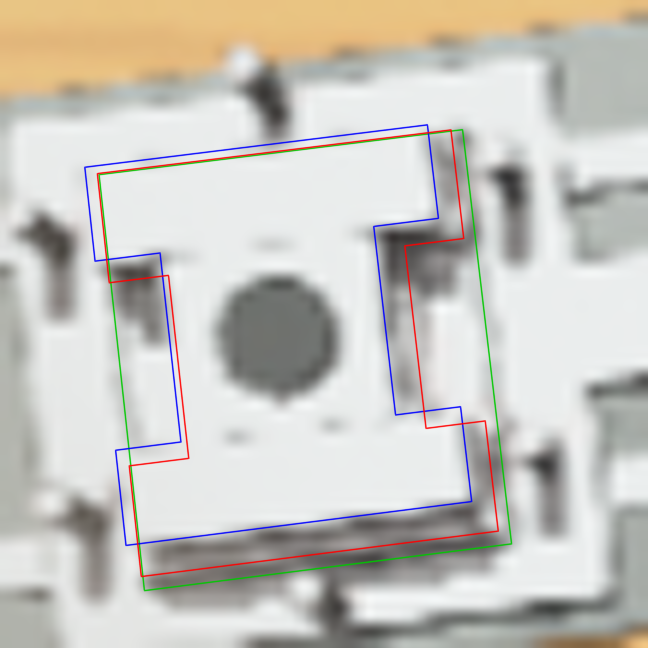

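View pics/t20f.png

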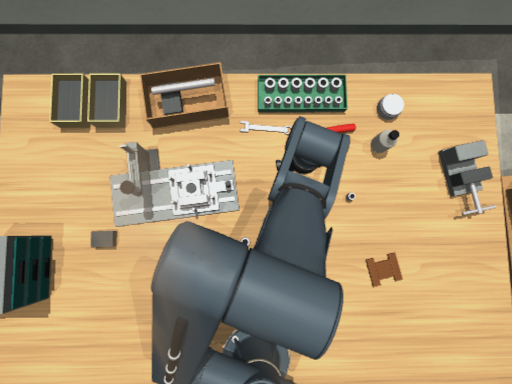

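```bash
python3 -c "
from h import *
print(manip.sense()['force'],manip.sense()['t']); print(manip.sign_off())"
```

```text
[ 0.69228763 -0.19707829  0.18998559] 64.6
the job is handed in; nothing more can be done
None
```

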